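Set up the wire rack: prop it open, hang the full spools, bin the empties

TASK

Set up the folding wire rack for work: swing its prop bar up past over-centre onto its stop so that it holds the slotted deck up by itself, then hang every full spool of wire in the rack, each in a pair of slots of its own with both ends of its spindle fully home. Clear the empty spools into the cardboard bin, and leave the other things on the bench where they are.

Things in the scene. Friction and masses are not known exactly. Their poses are not given: they have to be found in the camera images.
- rack: base of the folding wire-spool rack, fixed: grey steel plate 360 x 144 x 6 mm on the bench, origin under its centre; x to the rack's high end, y across, z up. It carries the deck and the prop
- deck (a joint): tilt of the rack's slotted deck (rad), 0 = folded flat, 0.41 = up on the prop. Two steel rails 6 mm wide, 26 high, 332 long, inner faces 108 mm apart, a sheet pan between them 35 mm below the slot points; hinged at the low end on an axis along the rack's y at x = -165, z = 45 mm of the rack. It weighs 0.5 kg and rests on the prop's rollers
- prop (a joint): swing of the prop bar (rad): an arm outside each rail, rollers under the rails, axis along the rack's y. 0 = folded, pointing to the deck's hinge, 7 degrees above level; it grows as the prop swings up and over towards the high end. Over-centre at about 1.1, on its stop at 1.42, near upright, where the deck's weight holds it; let go sooner, it falls back. Lifting takes 12 N at first
- prop_pivot (a point): the middle of the prop's axis, fixed in the rack's base. The grip's axis lies 85 mm from it
- grip (a point): centre of the black grip at the prop's end, on the rack's -y side only: level cylinder 16 mm in diameter, 54 mm long, axis along the rack's y, 112 mm out from the rack's centre line, outside the rails; 30 mm above the bench when folded
- slot1 (a point): slot pair 1 of 4 from the low end: a fork on each rail, prongs 9 mm apart and upright when the deck is up, straight to 16 mm and flared to 24 mm wide at 24 mm above this point: where a spindle's axis lies, midway between the rails, when bottomed out against the lower prongs (it may lie 3 mm higher up the deck). Turns with the deck: x up it, y across (along a spindle), z square to it
- slot2 (a point): slot pair 2 of 4 from the low end: a fork on each rail, prongs 9 mm apart and upright when the deck is up, straight to 16 mm and flared to 24 mm wide at 24 mm above this point: where a spindle's axis lies, midway between the rails, when bottomed out against the lower prongs (it may lie 3 mm higher up the deck). Turns with the deck: x up it, y across (along a spindle), z square to it
- slot3 (a point): slot pair 3 of 4 from the low end: a fork on each rail, prongs 9 mm apart and upright when the deck is up, straight to 16 mm and flared to 24 mm wide at 24 mm above this point: where a spindle's axis lies, midway between the rails, when bottomed out against the lower prongs (it may lie 3 mm higher up the deck). Turns with the deck: x up it, y across (along a spindle), z square to it
- slot4 (a point): slot pair 4 of 4 from the low end: a fork on each rail, prongs 9 mm apart and upright when the deck is up, straight to 16 mm and flared to 24 mm wide at 24 mm above this point: where a spindle's axis lies, midway between the rails, when bottomed out against the lower prongs (it may lie 3 mm higher up the deck). Turns with the deck: x up it, y across (along a spindle), z square to it
- spool1_mid (a point): full spool of copper wire fixed on a 6 mm steel spindle 144 mm long: two grey eight-sided flanges 64 mm across flats, outer faces 50 mm apart, winding 48 mm in diameter between; 10 mm black hubs stand 4 mm out of the flanges, then 43 mm of bare spindle each side; 0.3 to 0.45 kg. Point: its centre, on the axis, 32 mm up when it lies on a flat; x along the spindle. None if absent
- spool2_mid (a point): full spool of copper wire fixed on a 6 mm steel spindle 144 mm long: two grey eight-sided flanges 64 mm across flats, outer faces 50 mm apart, winding 48 mm in diameter between; 10 mm black hubs stand 4 mm out of the flanges, then 43 mm of bare spindle each side; 0.3 to 0.45 kg. Point: its centre, on the axis, 32 mm up when it lies on a flat; x along the spindle. None if absent
- spool3_mid (a point): full spool of copper wire fixed on a 6 mm steel spindle 144 mm long: two grey eight-sided flanges 64 mm across flats, outer faces 50 mm apart, winding 48 mm in diameter between; 10 mm black hubs stand 4 mm out of the flanges, then 43 mm of bare spindle each side; 0.3 to 0.45 kg. Point: its centre, on the axis, 32 mm up when it lies on a flat; x along the spindle. None if absent
- spool4_mid (a point): full spool of copper wire fixed on a 6 mm steel spindle 144 mm long: two grey eight-sided flanges 64 mm across flats, outer faces 50 mm apart, winding 48 mm in diameter between; 10 mm black hubs stand 4 mm out of the flanges, then 43 mm of bare spindle each side; 0.3 to 0.45 kg. Point: its centre, on the axis, 32 mm up when it lies on a flat; x along the spindle. None if absent
- empty1_mid (a point): empty spool: two grey eight-sided flanges 64 mm across flats, outer faces 50 mm apart, on a bare thin core 24 mm in diameter; no wire, no spindle; 50 g. Point: its centre, on the axis, 32 mm up when it lies on a flat; x along its axis. None if absent
- empty2_mid (a point): empty spool: two grey eight-sided flanges 64 mm across flats, outer faces 50 mm apart, on a bare thin core 24 mm in diameter; no wire, no spindle; 50 g. Point: its centre, on the axis, 32 mm up when it lies on a flat; x along its axis. None if absent
- empty3_mid (a point): empty spool: two grey eight-sided flanges 64 mm across flats, outer faces 50 mm apart, on a bare thin core 24 mm in diameter; no wire, no spindle; 50 g. Point: its centre, on the axis, 32 mm up when it lies on a flat; x along its axis. None if absent
- bin: cardboard bin for empty spools, open on top, fixed: 230 mm (its x) by 150 mm (its y), 75 mm high, walls 4 mm; origin under its centre
- tape: roll of black tape, 66 mm in diameter, 19 mm high, lying flat among the spools; bystander, to be left alone
- screwdriver: screwdriver 190 mm long; bystander, to be left alone
- multimeter: hand multimeter 180 x 85 x 34 mm; bystander, to be left alone
- board: bare circuit board 100 x 80 mm with a few parts on it; bystander, to be left alone
- pliers: small pliers 120 mm long; bystander, to be left alone
- mug: white mug 95 mm high; bystander, to be left alone

How it is judged:
By the outcome, as a careful person would: the job done as asked, in the order asked, and still so for the second after the job is handed in, with the robot touching nothing.
Of spool1, spool2, spool3, spool4 only 3 to 4 are there at a start; the rules pass over those that are not, and their reading is None.
Of empty1, empty2, empty3 only 2 to 3 are there at a start; the rules pass over those that are not, and their reading is None.
At some moment in a run one of spool1, spool2, spool3, spool4, empty1, empty2, empty3 may be knocked a few centimetres aside while the robot is not near it.
Once in a run the grip may slacken for a moment while it holds something.
It also fails if it takes over 210 s, if anything falls off the work surface, if the arm or the gripper's body presses on something with over 40 N, if the wrist force passes 120 N, or if a joint passes its speed limit or range.

ROBOT

A 6-joint arm with a two-finger parallel gripper is mounted at the origin on the work surface. World frame = base frame: x ahead of the robot, y to its left, z up, the work surface at z = 0. Lengths are in mm, angles in degrees, forces in N, time in s.
With the tool pointing down it reaches from about 300 to 850 mm from the base axis. Payload 4.2 kg.
Tool frame: the origin (TCP) lies at the very end of the fingers, on their centre line; the grasp point (between the pads) lies 19 mm behind it (env.grasp_offset is the distance from the TCP to the grasp point, in mm); z points along the fingers, y is the line along which they close (so a half turn about z gives the same grasp; the last joint's range is limited). The gripper opens to 91 mm and grips with 3 to 60 N. Pads are 32 mm wide; open, the fingers measure 118 mm over their backs; the gripper's body (76 mm by 178 mm) begins 60 mm behind the grasp point.
Start: joints at [64.916, 18.312, 89.639, -0, 72.044, -1.146], TCP at [233.311, 525.556, 213.976] pointing down, gripper open.
Joint ranges: [-177.97, 177.97], [-48.28, 115.42], [12.27, 149.76], [-77.06, 257.06], [2.81, 150.46], [-146.56, 146.56]. Speed limits (degrees/s): [147.25, 147.25, 180, 180, 180, 180].

INTERFACE

Orientations are given as [roll, pitch, yaw] about the fixed x, y, z axes, in that order (R = Rz(yaw) Ry(pitch) Rx(roll)).
In Python, from workcell import env gives the robot as it stands. The module is installed in compiled form; this text tells all that it offers.
- The arm moves only by the tool send_rows, never from a script. Its argument "motion" is a list of rows, each an object of numbers: "tx", "ty", "tz": the shift along the tool's x, y, z in units of 500 mm (1.0 is 500 mm); "rx", "ry", "rz": the turn, a rotation vector about the tool's x, y, z in units of 30 degrees (1.0 is 30 degrees); "gripper": the closure, from -1 (fully open) to 1 (shut). In form: [{"tx": .., "ty": .., "tz": .., "rx": .., "ry": .., "rz": .., "gripper": ..}, ...]. A call has 1 to 12 rows; each row shifts and turns the commanded pose from where the row before left it, along the tool's axes as they then stand; what a row does not reach is not made up. A row lasts 1/8 s, in which the tool goes at most 62.5 mm and 10.7 degrees, less where a joint would pass 70% of its speed; a pose out of reach is approached as far as the arm can. A call with a number of a shift or a turn outside -1 to 1 is refused whole. A call with a gripper value outside its range is refused whole. The fingers move at their own pace and stop on an object; "grip_force" is the grip in N (left out, the last holds). Time passes only in rows, so rows that do not move let the fingers close. It gives the time, the measured TCP pose, the force, the opening and the grip force at its end, in the units of the state.
- env.state(): the state, without advancing time (a new reading comes with each control period).
- env.grab_frame(name): name is "scene" or "top"; returns a dict with "frame" (384x512x3 uint8, red, green, blue), "vertical_fov" (degrees; the focal length in pixels is half the picture's height over the tangent of half this angle, whatever the lens; pixels are square), "cx", "cy" (the principal point, pixels), "k1" (the pictures are not rectified: a ray, as slopes to the right and down, at radius r is drawn at 1 + k1 r^2 times it, then the intrinsics apply), "rvec" (rotation vector, rad) and "tvec" (3), from world to camera coordinates, as OpenCV has them. Camera axes: x right, y down, z forward; pixel columns grow to the right and rows downward; lengths in mm; the calibration is good to about 2 mm. A picture is of the moment at which its call begins. There is no depth.
- env.job_done(): hands the job in; it is judged then, once.
The state is a dict: "time_s": time; "qpos": joint angles; "qvel": joint speeds; "effort": joint torques, N m; "ee_pos": TCP position; "ee_rot": TCP orientation; "force": force on the tool from outside, world axes, zero at the start; "torque": the same for the moment, N m; "gripper_width": finger opening in mm; "gripper_force": force on a finger pad.
Only numpy, scipy, OpenCV 4.12 (cv2) and the standard library are available. Lean on these libraries where they do the work, as an engineer would, in place of code of your own. Each camera call takes 0.05 s, during which the arm holds its last target. There are 200 camera calls.

## Working session

There is one attempt and no reset: what is moved stays moved. The work goes in short steps, Python scripts to look and compute and a tool call to move; the robot and the scene stay as the last step left them, time stands still between calls to the robot, and variables do not carry over. Pictures are saved under pics/ and viewed, at most 14 in all, crops included, and the job is handed in when it is done.

Besides the shell and the picture viewer there is one more tool, called after "Request:" by a JSON object that holds its "method" and its "body". send_rows: Moves the arm, as the interface text tells. Shifts and turns lie within -1 to 1; 1 stands for 500 mm of shift or 30 degrees of turn. Its arguments: {"type":"object","properties":{"motion":{"type":"array"},"grip_force":{"type":"number"}},"required":["motion"]}

```bash
mkdir -p pics
cat > h.py <<'E'
import numpy as np, cv2
from workcell import env
def cam(n):
    d=env.grab_frame(n); return d
def K(d):
    f=192/np.tan(np.radians(d['vertical_fov']/2)); return f
def proj(d,P):
    P=np.atleast_2d(np.array(P,float)); R,_=cv2.Rodrigues(np.array(d['rvec'],float)); c=P@R.T+np.array(d['tvec']).ravel()
    s=c[:,:2]/c[:,2:]; s=s*(1+d['k1']*(s**2).sum(1,keepdims=True)); return s*K(d)+[d['cx'],d['cy']]
def ray(d,uv):
    s0=(np.array(uv,float)-[d['cx'],d['cy']])/K(d); s=s0.copy()
    for _ in range(30): s=s0/(1+d['k1']*(s**2).sum())
    R,_=cv2.Rodrigues(np.array(d['rvec'],float)); return -R.T@np.array(d['tvec']).ravel(), R.T@np.array([s[0],s[1],1])
def at(d,uv,z):
    o,v=ray(d,uv); return (o+v*(z-o[2])/v[2]).round(1)
def save(img,n): cv2.imwrite('pics/'+n,img[:,:,::-1])
import pickle
E
python3 - <<'E'
from h import *
for n in('scene','top'):
    d=cam(n); pickle.dump(d,open(n+'0.pkl','wb')); save(cv2.resize(d['frame'],(800,600),interpolation=cv2.INTER_CUBIC),n+'0.png')
    o,_=ray(d,(256,192)); print(n,o,K(d),d['k1'],at(d,(256,192),0))
    print([at(d,p,0) for p in((0,0),(511,0),(0,383),(511,383))])
s=env.state();print(s)
E
```

```text
scene [1359.21947015  517.82140654  804.50716785] 419.80593814118805 -0.009609254381277648 [ 450.3 -107.7    0. ]
[array([ -713.4, -3639.9,     0. ]), array([-3056. ,   164.2,     0. ]), array([1276.8, -175.7,    0. ]), array([711.1, 685.7,   0. ])]
top [ 478.44861271  -37.07004947 1187.92226951] 365.42850188198946 -0.07185073630268074 [571.8 -15.1   0. ]
[array([1258.2,  932. ,    0. ]), array([1280.4, -916.7,    0. ]), array([-88.7, 837. ,   0. ]), array([ -49.5, -874.9,    0. ])]
{'time_s': 0.1, 'qpos': array([ 6.49152587e+01,  1.83474532e+01,  8.96984522e+01, -1.77271536e-03,
        7.20415873e+01, -1.14578498e+00]), 'qvel': array([-0.07763424, -0.03260718, -0.19611734, -0.0823835 ,  0.00206472,
       -0.02360429]), 'effort': array([ 2.07263925e-03, -4.13332164e+01, -2.32510328e+01,  7.28254742e-02,
        4.22301551e-02, -4.97840097e-05]), 'ee_pos': array([233.13820917, 525.14402933, 213.21612554]), 'ee_rot': array([-1.79912491e+02, -6.43631035e-05,  1.56061592e+02]), 'force': array([ 0.14261833, -0.12727276, -0.46671042]), 'torque': array([ 0.03979761, -0.00057775,  0.06793917]), 'gripper_force': 0.0, 'gripper_width': 91.4438269360991}
```

View pics/top0.png

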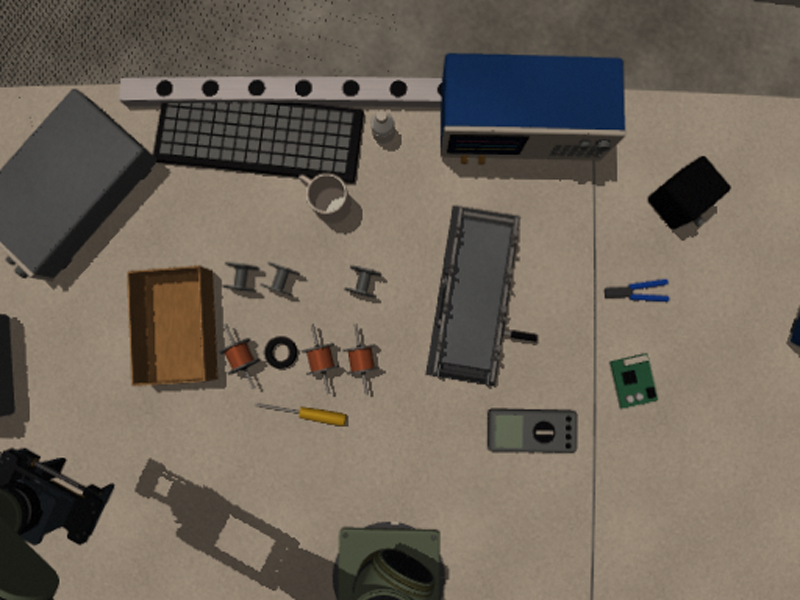

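View pics/scene0.png

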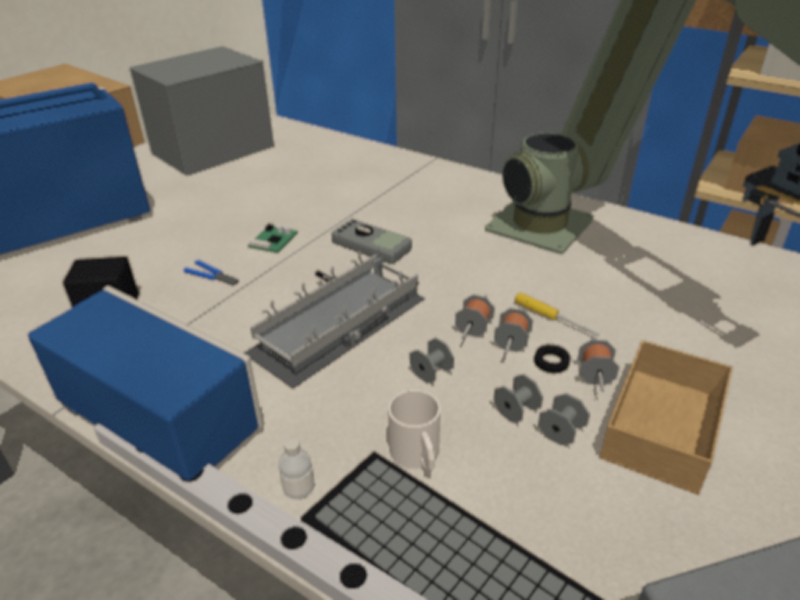

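Top view: three full spools near (240,354), (319,358), (361,358), empties at (242,278), (284,280), (365,283), bin at (172,325), rack at (475,295), grip at (523,337) (800x600 px). Enlarging both areas.

Run:
```python
from h import *
d=pickle.load(open('top0.pkl','rb'));f=d['frame']
save(cv2.resize(f[128:250,265:355],None,fx=4.9,fy=4.9,interpolation=cv2.INTER_CUBIC),'rack.png')
save(cv2.resize(f[160:260,80:250],None,fx=4.7,fy=4.7,interpolation=cv2.INTER_CUBIC),'spools.png')
```

```text
(no output)
```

View pics/rack.png

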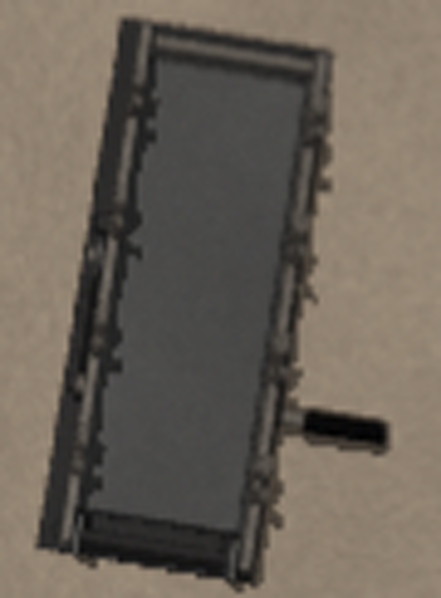

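View pics/spools.png

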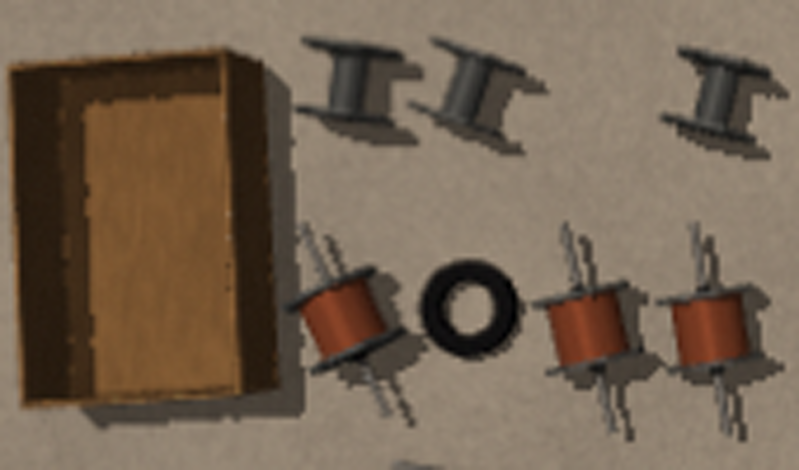

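Rack crop shows the base's left edge from (37,547) to (120,18) and the grip from (305,418) to (388,434). The spool crop shows every axis clearly. Next, an enlarged scene view.

Run:
```python
from h import *
d=pickle.load(open('scene0.pkl','rb'));f=d['frame']
save(cv2.resize(f[155:250,150:280],None,fx=6,fy=6,interpolation=cv2.INTER_CUBIC),'rack_s.png')
d=pickle.load(open('top0.pkl','rb'))
c=lambda u,v,z:at(d,(265+u/4.9-.4,128+v/4.9-.4),z)
print('base left',c(37,547,3),c(120,18,3)); print('grip',c(303,418,30),c(388,434,30))
print('rails top ends L',c(145,25,58),c(70,545,58),'R',c(322,50,58),c(248,580,58))
s=lambda u,v,z:at(d,(80+u/4.7-.4,160+v/4.7-.4),z)
for n,a,b in(('s_bin',(302,228),(390,412)),('s_mid',(567,227),(612,430)),('s_right',(694,227),(727,432))):
    A,B=s(*a,32),s(*b,32);print(n,A,B,(A+B)/2,np.linalg.norm(A-B),np.degrees(np.arctan2(*(A-B)[1::-1])))
for n,a,b in(('eL',(352,45),(347,118)),('eM',(480,54),(460,122)),('eR',(724,58),(710,128))):
    A,B=s(*a,32),s(*b,32);print(n,A,B,(A+B)/2,np.linalg.norm(A-B),np.degrees(np.arctan2(*(A-B)[1::-1])))
print('bin',s(10,67,75),s(228,50,75),s(240,395,75),s(22,405,75)); print('tape',s(472,309,19))
```

```text
base left [419.6 -70.2   3. ] [ 774.3 -120.4    3. ]
grip [ 507.  -240.2   30. ] [ 497.6 -295.5   30. ]
rails top ends L [ 756.3 -132.6   58. ] [424.  -89.3  58. ] R [ 742.2 -246.4   58. ] [ 404.  -201.5   58. ]
s_bin [511.5 341.7  32. ] [388.6 277.   32. ] [450.05 309.35  32.  ] 138.89024443782938 27.76430457067739
s_mid [515.6 160.3  32. ] [380.  126.4  32. ] [447.8  143.35  32.  ] 139.7732807084387 14.036243467926479
s_right [517.2  74.4  32. ] [380.3  49.1  32. ] [448.75  61.75  32.  ] 139.21817410094133 10.470493940307895
eL [637.2 312.   32. ] [587.  313.4  32. ] [612.1 312.7  32. ] 50.21951811795892 -1.5974761972455978
eM [632.3 223.4  32. ] [585.6 235.5  32. ] [608.95 229.45  32.  ] 48.24209779849953 -14.525939061055716
eR [632.2  56.8  32. ] [584.4  65.2  32. ] [608.3  61.   32. ] 48.53246336216622 -9.966946784216937
bin [613.5 530.7  75. ] [626.8 382.1  75. ] [400.5 364.9  75. ] [390.  511.7  75. ]
tape [458.8 226.2  19. ]
```

View pics/rack_s.png

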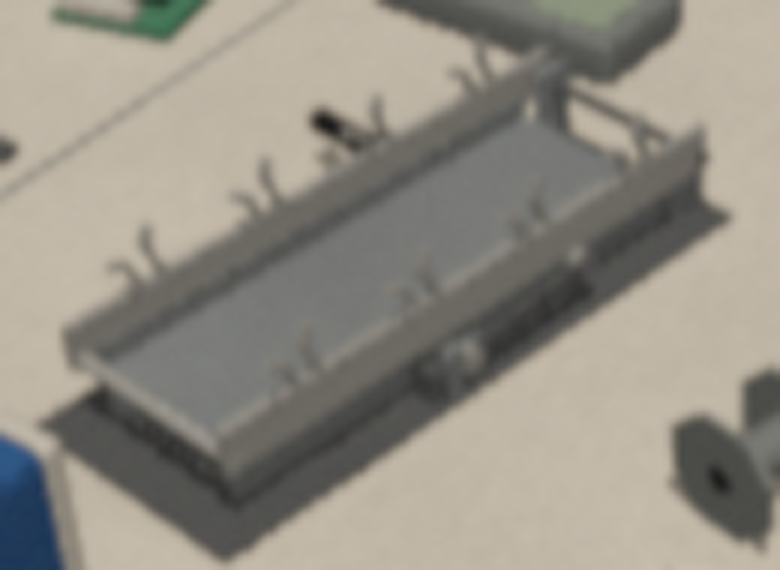

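Rack fit jointly from both cameras; the scene crop has base corners at (225,560), (730,215), (45,422) and the grip visible at (330,125).

```bash
cat >> h.py <<'E'
def rackT(p):
    c,s=np.cos(p[2]),np.sin(p[2]); return lambda P:(np.atleast_2d(P)@np.array([[c,s,0],[-s,c,0],[0,0,1]])+[p[0],p[1],0])
def go(x,y,z,yaw,cur=None):
    "plan: turn then shift, tool pointing down"
    s=env.state(); p=np.array(s['ee_pos']) if cur is None else np.array(cur[:3],float); y0=s['ee_rot'][2] if cur is None else cur[3]
    dy=(yaw-y0+180)%360-180; a=np.radians(yaw); d=np.array([x,y,z])-p
    t=np.array([d@[np.cos(a),np.sin(a),0],d@[np.sin(a),-np.cos(a),0],-d[2]])/500
    q=np.degrees(np.arctan2(y,x))+90-yaw
    print('turn rz %.3f (min rows %.1f) shift tx %.4f ty %.4f tz %.4f (min rows %.1f) q6~%.0f'%(-dy/30,abs(dy)/10.7,*t,np.linalg.norm(t)/.125,(q+180)%360-180))
def st():
    s=env.state(); print('t%.1f'%s['time_s'],s['ee_pos'].round(1),s['ee_rot'].round(1),'w%.1f f%.1f'%(s['gripper_width'],s['gripper_force']),s['force'].round(1))
E
python3 - <<'E'
from h import *
from scipy.optimize import least_squares
t=pickle.load(open('top0.pkl','rb'));s=pickle.load(open('scene0.pkl','rb'))
T=lambda u,v:(265+u/4.9-.4,128+v/4.9-.4); S=lambda u,v:(150+u/6-.4,155+v/6-.4)
M=[(t,T(37,547),(-180,72,3)),(t,T(120,18),(180,72,3)),(t,T(303,418),('g',-85,30)),(t,T(388,434),('g',-139,30)),
(s,S(225,560),(180,72,2)),(s,S(730,215),(-180,72,3)),(s,S(45,422),(180,-72,4)),(s,S(322,122),('g',-139,30))]
def res(p):
    R=rackT(p); return np.concatenate([proj(d,R([p[3] if a[0]=='g' else a[0],a[1],a[2]]))[0]-uv for d,uv,a in M])
r=least_squares(res,[587,-166,-.14,-70],loss='soft_l1');p=r.x
print(p,np.degrees(p[2]),res(p).reshape(-1,2).round(1)); np.save('rack.npy',p)
g=rackT(p)([p[3],-114,30])[0];print(g)
yaw=90+np.degrees(p[2]); st()
go(g[0],g[1],150,yaw);
E
```

```text
[ 5.85126699e+02 -1.65191455e+02 -1.41605129e-01 -6.81394818e+01] -8.113376225996538 [[-0.5  0.8]
 [-0.3  0.2]
 [-0.1  0.4]
 [-0.7 -0.2]
 [-0.3  0.2]
 [ 0.4 -0.4]
 [-2.5  0.2]
 [-1.6 -1. ]]
[ 501.58015464 -268.43371282   30.        ]
t0.1 [233.1 525.1 213.2] [-179.9   -0.   156.1] w91.4 f0.0 [ 0.1 -0.1 -0.5]
turn rz 2.472 (min rows 6.9) shift tx -1.4955 ty 0.7555 tz 0.1264 (min rows 13.4) q6~-20
```

Request:
{"method": "send_rows", "body": {"motion": [{"rz": 0.309, "gripper": -0.1}, {"rz": 0.309, "gripper": -0.1}, {"rz": 0.309, "gripper": -0.1}, {"rz": 0.309, "gripper": -0.1}, {"rz": 0.309, "gripper": -0.1}, {"rz": 0.309, "gripper": -0.1}, {"rz": 0.309, "gripper": -0.1}, {"rz": 0.309, "gripper": -0.1}, {"tx": -0.09, "ty": 0.045, "gripper": -0.1}, {"tx": -0.09, "ty": 0.045, "gripper": -0.1}, {"tx": -0.09, "ty": 0.045, "gripper": -0.1}, {"tx": -0.09, "ty": 0.045, "gripper": -0.1}], "grip_force": 20}}

```text
invalid input at $.motion[0]: expected keys tx, ty, tz, rx, ry, rz, gripper
```

Request:
{"method": "send_rows", "body": {"motion": [{"tx": -0.094, "ty": 0.048, "gripper": -0.1}, {"tx": -0.094, "ty": 0.048, "gripper": -0.1}, {"tx": -0.094, "ty": 0.048, "gripper": -0.1}, {"tx": -0.094, "ty": 0.048, "gripper": -0.1}, {"tx": -0.094, "ty": 0.048, "gripper": -0.1}, {"tx": -0.094, "ty": 0.048, "gripper": -0.1}, {"tx": -0.094, "ty": 0.048, "gripper": -0.1}, {"tx": -0.094, "ty": 0.048, "gripper": -0.1}, {"tx": -0.094, "ty": 0.048, "gripper": -0.1}, {"tx": -0.094, "ty": 0.048, "gripper": -0.1}, {"tx": -0.094, "ty": 0.048, "gripper": -0.1}, {"tx": -0.094, "ty": 0.048, "gripper": -0.1}]}}

```text
invalid input at $.motion[0]: expected keys tx, ty, tz, rx, ry, rz, gripper
```

Run:
```python
from h import *
st(); p=np.load('rack.npy'); go(501.6,-268.4,13,90+np.degrees(p[2]))
```

```text
t0.1 [233.1 525.1 213.2] [-179.9   -0.   156.1] w91.4 f0.0 [ 0.1 -0.1 -0.5]
turn rz 2.472 (min rows 6.9) shift tx -1.4954 ty 0.7555 tz 0.4004 (min rows 13.8) q6~-20
```

Request:
{"method": "send_rows", "body": {"motion": [{"tx": 0, "ty": 0, "tz": 0, "rx": 0, "ry": 0, "rz": 0.309, "gripper": -0.1}, {"tx": 0, "ty": 0, "tz": 0, "rx": 0, "ry": 0, "rz": 0.309, "gripper": -0.1}, {"tx": 0, "ty": 0, "tz": 0, "rx": 0, "ry": 0, "rz": 0.309, "gripper": -0.1}, {"tx": 0, "ty": 0, "tz": 0, "rx": 0, "ry": 0, "rz": 0.309, "gripper": -0.1}, {"tx": 0, "ty": 0, "tz": 0, "rx": 0, "ry": 0, "rz": 0.309, "gripper": -0.1}, {"tx": 0, "ty": 0, "tz": 0, "rx": 0, "ry": 0, "rz": 0.309, "gripper": -0.1}, {"tx": 0, "ty": 0, "tz": 0, "rx": 0, "ry": 0, "rz": 0.309, "gripper": -0.1}, {"tx": 0, "ty": 0, "tz": 0, "rx": 0, "ry": 0, "rz": 0.309, "gripper": -0.1}, {"tx": -0.093, "ty": 0.047, "tz": 0, "rx": 0, "ry": 0, "rz": 0, "gripper": -0.1}, {"tx": -0.093, "ty": 0.047, "tz": 0, "rx": 0, "ry": 0, "rz": 0, "gripper": -0.1}, {"tx": -0.093, "ty": 0.047, "tz": 0, "rx": 0, "ry": 0, "rz": 0, "gripper": -0.1}, {"tx": -0.093, "ty": 0.047, "tz": 0, "rx": 0, "ry": 0, "rz": 0, "gripper": -0.1}], "grip_force": 20}}

```text
time_s: 1.6
ee_pos: [300.3, 326.4, 213.6]
ee_rot: [-180.0, 0.0, 81.9]
force: [0.4, 0.5, 0.8]
gripper_width: 50.2
gripper_force: 0.0
```

Request:
{"method": "send_rows", "body": {"motion": [{"tx": -0.093, "ty": 0.047, "tz": 0, "rx": 0, "ry": 0, "rz": 0, "gripper": -0.1}, {"tx": -0.093, "ty": 0.047, "tz": 0, "rx": 0, "ry": 0, "rz": 0, "gripper": -0.1}, {"tx": -0.093, "ty": 0.047, "tz": 0, "rx": 0, "ry": 0, "rz": 0, "gripper": -0.1}, {"tx": -0.093, "ty": 0.047, "tz": 0, "rx": 0, "ry": 0, "rz": 0, "gripper": -0.1}, {"tx": -0.093, "ty": 0.047, "tz": 0, "rx": 0, "ry": 0, "rz": 0, "gripper": -0.1}, {"tx": -0.093, "ty": 0.047, "tz": 0, "rx": 0, "ry": 0, "rz": 0, "gripper": -0.1}, {"tx": -0.093, "ty": 0.047, "tz": 0, "rx": 0, "ry": 0, "rz": 0, "gripper": -0.1}, {"tx": -0.093, "ty": 0.047, "tz": 0, "rx": 0, "ry": 0, "rz": 0, "gripper": -0.1}, {"tx": -0.093, "ty": 0.047, "tz": 0, "rx": 0, "ry": 0, "rz": 0, "gripper": -0.1}, {"tx": -0.093, "ty": 0.047, "tz": 0, "rx": 0, "ry": 0, "rz": 0, "gripper": -0.1}, {"tx": -0.093, "ty": 0.047, "tz": 0, "rx": 0, "ry": 0, "rz": 0, "gripper": -0.1}, {"tx": -0.093, "ty": 0.047, "tz": 0, "rx": 0, "ry": 0, "rz": 0, "gripper": -0.1}]}}

```text
time_s: 3.1
ee_pos: [500.9, -265.6, 213.5]
ee_rot: [-180.0, -0.0, 81.9]
force: [0.6, -0.0, -0.2]
gripper_width: 50.4
gripper_force: 0.0
```

Run:
```python
from h import *
st(); p=np.load('rack.npy'); go(501.6,-268.4,13,90+np.degrees(p[2]))
```

```text
t3.1 [ 500.9 -265.6  213.5] [-180.    -0.    81.9] w50.4 f0.0 [ 0.6 -0.  -0.2]
turn rz -0.000 (min rows 0.0) shift tx -0.0053 ty 0.0022 tz 0.4010 (min rows 3.2) q6~-20
```

Request:
{"method": "send_rows", "body": {"motion": [{"tx": 0, "ty": 0.002, "tz": 0.1, "rx": 0, "ry": 0, "rz": 0, "gripper": -0.1}, {"tx": 0, "ty": 0, "tz": 0.1, "rx": 0, "ry": 0, "rz": 0, "gripper": -0.1}, {"tx": 0, "ty": 0, "tz": 0.1, "rx": 0, "ry": 0, "rz": 0, "gripper": -0.1}, {"tx": 0, "ty": 0, "tz": 0.06, "rx": 0, "ry": 0, "rz": 0, "gripper": -0.1}, {"tx": 0, "ty": 0, "tz": 0.04, "rx": 0, "ry": 0, "rz": 0, "gripper": -0.1}, {"tx": 0, "ty": 0, "tz": 0, "rx": 0, "ry": 0, "rz": 0, "gripper": 0.4}, {"tx": 0, "ty": 0, "tz": 0, "rx": 0, "ry": 0, "rz": 0, "gripper": 0.8}, {"tx": 0, "ty": 0, "tz": 0, "rx": 0, "ry": 0, "rz": 0, "gripper": 0.8}, {"tx": 0, "ty": 0, "tz": 0, "rx": 0, "ry": 0, "rz": 0, "gripper": 0.8}]}}

```text
time_s: 4.22
ee_pos: [502.5, -264.5, 14.9]
ee_rot: [179.9, 0.0, 81.9]
force: [0.2, 0.9, 0.4]
gripper_width: 15.4
gripper_force: 20.0
```

Run:
```python
from h import *
st(); p=np.load('rack.npy')
t=cam('top'); s=cam('scene')
save(np.hstack([cv2.resize(t['frame'][170:270,270:370],(400,400)),cv2.resize(s['frame'][120:240,140:260],(400,400))]),'grip.png')
```

```text
t4.2 [ 502.5 -264.5   14.9] [179.9   0.   81.9] w15.4 f20.0 [0.2 0.9 0.4]
```

View pics/grip.png

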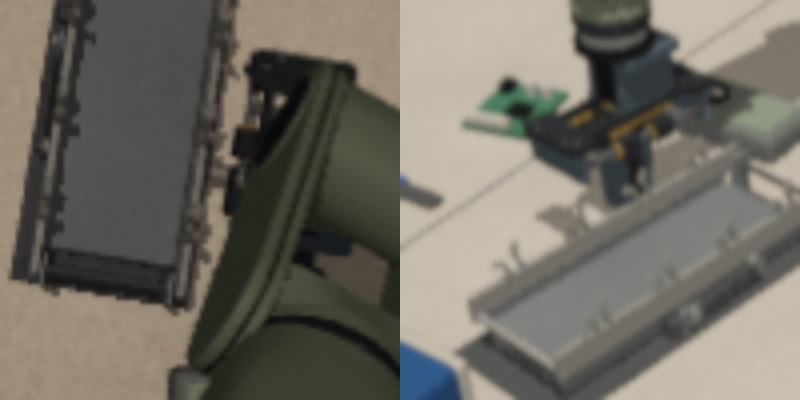

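The grip is held: 15.4 mm opening, with the fingers clear of the rail at (225,180) on the left half. Next, swing it over the arc.

Request:
{"method": "send_rows", "body": {"motion": [{"tx": 0, "ty": 0.0046, "tz": -0.0237, "rx": 0, "ry": 0, "rz": 0, "gripper": 0.8}, {"tx": 0, "ty": 0.0079, "tz": -0.0228, "rx": 0, "ry": 0, "rz": 0, "gripper": 0.8}, {"tx": 0, "ty": 0.0111, "tz": -0.0214, "rx": 0, "ry": 0, "rz": 0, "gripper": 0.8}, {"tx": 0, "ty": 0.014, "tz": -0.0197, "rx": 0, "ry": 0, "rz": 0, "gripper": 0.8}, {"tx": 0, "ty": 0.0167, "tz": -0.0175, "rx": 0, "ry": 0, "rz": 0, "gripper": 0.8}, {"tx": 0, "ty": 0.019, "tz": -0.0149, "rx": 0, "ry": 0, "rz": 0, "gripper": 0.8}, {"tx": 0, "ty": 0.0209, "tz": -0.0121, "rx": 0, "ry": 0, "rz": 0, "gripper": 0.8}, {"tx": 0, "ty": 0.0224, "tz": -0.009, "rx": 0, "ry": 0, "rz": 0, "gripper": 0.8}, {"tx": 0, "ty": 0.0234, "tz": -0.0058, "rx": 0, "ry": 0, "rz": 0, "gripper": 0.8}, {"tx": 0, "ty": 0.024, "tz": -0.0024, "rx": 0, "ry": 0, "rz": 0, "gripper": 0.8}, {"tx": 0, "ty": 0, "tz": 0, "rx": 0, "ry": 0, "rz": 0, "gripper": 0.8}, {"tx": 0, "ty": 0, "tz": 0, "rx": 0, "ry": 0, "rz": 0, "gripper": 0.8}], "grip_force": 40}}

```text
time_s: 5.82
ee_pos: [583.2, -276.1, 93.0]
ee_rot: [179.9, 0.1, 81.9]
force: [-4.2, -1.7, 8.1]
gripper_width: 15.1
gripper_force: 40.0
```

Request:
{"method": "send_rows", "body": {"motion": [{"tx": 0, "ty": 0.004, "tz": 0, "rx": 0, "ry": 0, "rz": 0, "gripper": 0.8}, {"tx": 0, "ty": 0.004, "tz": 0, "rx": 0, "ry": 0, "rz": 0, "gripper": 0.8}, {"tx": 0, "ty": 0, "tz": 0, "rx": 0, "ry": 0, "rz": 0, "gripper": 0.8}]}}

```text
time_s: 6.2
ee_pos: [583.3, -276.1, 92.9]
ee_rot: [-179.6, 0.0, 81.9]
force: [-12.4, -0.5, 13.5]
gripper_width: 15.1
gripper_force: 40.0
```

On its stop (no further movement, reaction force rising). Release and lift away.

Request:
{"method": "send_rows", "body": {"motion": [{"tx": 0, "ty": -0.005, "tz": 0, "rx": 0, "ry": 0, "rz": 0, "gripper": 0.8}, {"tx": 0, "ty": 0, "tz": 0, "rx": 0, "ry": 0, "rz": 0, "gripper": 0.2}, {"tx": 0, "ty": 0, "tz": 0, "rx": 0, "ry": 0, "rz": 0, "gripper": 0.2}, {"tx": 0, "ty": 0, "tz": 0, "rx": 0, "ry": 0, "rz": 0, "gripper": 0.2}, {"tx": 0, "ty": 0, "tz": -0.04, "rx": 0, "ry": 0, "rz": 0, "gripper": 0.2}, {"tx": 0, "ty": 0, "tz": -0.1, "rx": 0, "ry": 0, "rz": 0, "gripper": -0.25}, {"tx": 0, "ty": 0, "tz": -0.1, "rx": 0, "ry": 0, "rz": 0, "gripper": -0.25}, {"tx": -0.1, "ty": -0.06, "tz": 0, "rx": 0, "ry": 0, "rz": 0, "gripper": -0.25}, {"tx": -0.1, "ty": -0.06, "tz": 0, "rx": 0, "ry": 0, "rz": 0, "gripper": -0.25}, {"tx": -0.1, "ty": -0.06, "tz": 0, "rx": 0, "ry": 0, "rz": 0, "gripper": -0.25}]}}

```text
time_s: 7.45
ee_pos: [473.5, -412.7, 208.7]
ee_rot: [180.0, -0.0, 81.9]
force: [0.1, -0.3, -0.7]
gripper_width: 57.4
gripper_force: 0.0
```

Run:
```python
from h import *
st()
t=cam('top'); s=cam('scene'); pickle.dump((t,s),open('up.pkl','wb'))
save(np.hstack([cv2.resize(t['frame'][120:250,265:355],(400,578),interpolation=cv2.INTER_CUBIC),cv2.resize(s['frame'][115:260,150:250],(400,580),interpolation=cv2.INTER_CUBIC)[:578]]),'up.png')
save(cv2.resize(s['frame'][130:260,140:280],None,fx=4.6,fy=4.6,interpolation=cv2.INTER_CUBIC),'up_s.png')
```

```text
t7.5 [ 473.5 -412.7  208.7] [180.   -0.   81.9] w57.4 f0.0 [ 0.1 -0.3 -0.7]
```

View pics/up_s.png

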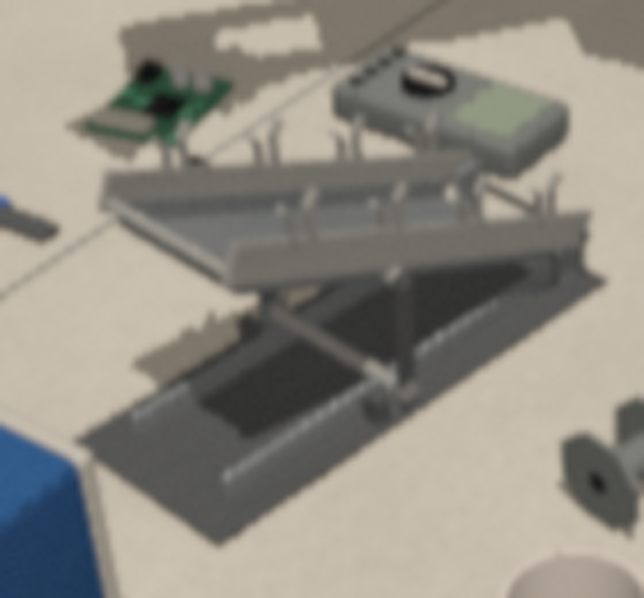

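View pics/up.png

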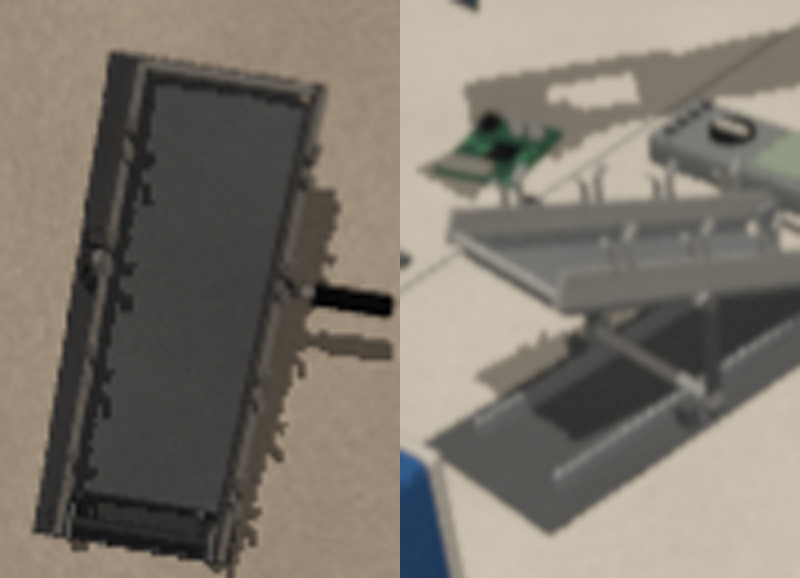

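Deck up and prop upright with the pivot at (385,405). Forks are visible at (305,210), (393,200), (470,195), (547,190) on the near rail. I'll enlarge them.

Run:
```python
from h import *
t,s=pickle.load(open('up.pkl','rb'));f=s['frame']
a=cv2.resize(f[160:187,198:270],None,fx=11,fy=11,interpolation=cv2.INTER_CUBIC);b=cv2.resize(f[150:177,168:240],None,fx=11,fy=11,interpolation=cv2.INTER_CUBIC)
save(np.vstack([a,b]),'forks.png')
```

```text
(no output)
```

View pics/forks.png

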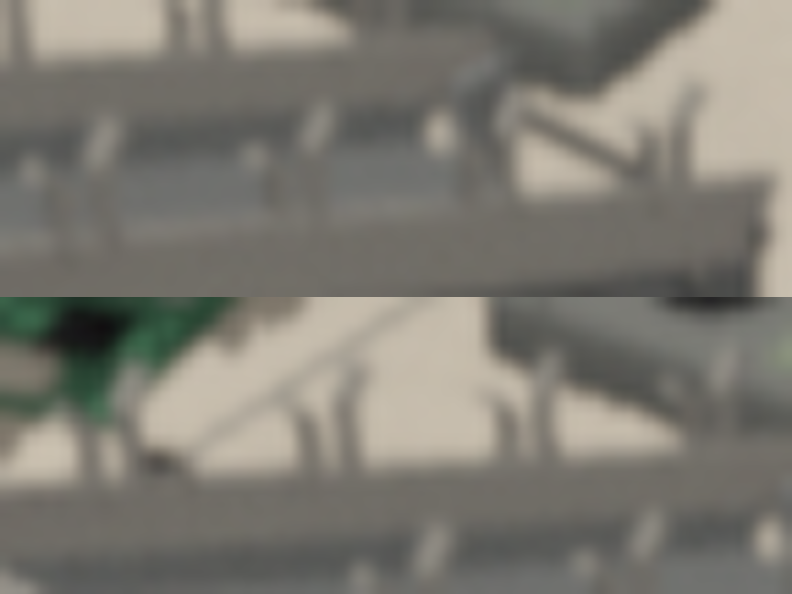

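Forks near rail tip pairs: slot4 (30,160)/(108,122), slot3 (252,152)/(322,112), slot1 (640,128)/(695,90). Far rail: slot3 (298,405)/(358,365), slot2 (495,398)/(555,355), slot1 (672,380)/(730,352).

Run:
```python
from h import *
from scipy.optimize import least_squares
t,s=pickle.load(open('up.pkl','rb')); p=np.load('rack.npy'); R=rackT(p)
N=lambda u,v:(198+u/11-.45,160+v/11-.45); F=lambda u,v:(168+u/11-.45,150+(v-297)/11-.45)
# slot idx, side, prong(+1 uphill,-1 low, 0 mid), px
M=[(4,1,1,N(30,160)),(4,1,-1,N(108,122)),(3,1,1,N(252,152)),(3,1,-1,N(322,112)),(1,1,1,N(640,128)),(1,1,-1,N(695,90)),
(3,-1,1,F(298,405)),(3,-1,-1,F(358,365)),(2,-1,1,F(495,398)),(2,-1,-1,F(555,355)),(1,-1,1,F(672,380)),(1,-1,-1,F(730,352)),(4,-1,-1,F(130,370))]
c,sn=np.cos(.41),np.sin(.41)
def slot(q,i):
    a=q[0]+q[1]*(i-1); return np.array([-165+a*c-q[2]*sn,0,45+a*sn+q[2]*c])
def res(q):
    o=[]
    for i,sd,k,uv in M:
        P=slot(q,i)+[1.5+k*13,sd*57,24]; o.append(proj(s,R(P))[0]-uv)
    return np.concatenate(o)
r=least_squares(res,[40,75,10],loss='soft_l1');q=r.x
print(q,res(q).reshape(-1,2).round(1).tolist())
for i in range(1,5):print(i,slot(q,i).round(1),R(slot(q,i))[0].round(1))
# cov
print(np.sqrt(np.diag(np.linalg.inv(r.jac.T@r.jac))))
# where do the tip mids fall in the top view: compare
for i in(1,2,3,4):
  for sd in(1,-1): print(i,sd,[((proj(t,R(slot(q,i)+[1.5+k*13,sd*57,24]))[0]-[265,120])*[400/90,578/130]).round(0) for k in(1,-1)])
np.save('slots.npy',[R(slot(q,i))[0] for i in(1,2,3,4)])
```

```text
[41.62700754 77.3608783  17.41379575] [[-0.1, 0.7], [0.2, 0.1], [0.0, -0.0], [0.4, -0.3], [-0.4, -0.4], [0.2, -0.4], [-1.4, -0.3], [-0.2, -0.1], [-0.7, -0.2], [0.0, 0.3], [0.2, 0.8], [0.7, 0.2], [0.5, -0.1]]
1 [-133.8    0.    77.6] [ 452.7 -146.3   77.6]
2 [-62.8   0.  108.4] [ 522.9 -156.3  108.4]
3 [  8.1   0.  139.2] [ 593.2 -166.3  139.2]
4 [ 79.1   0.  170.1] [ 663.4 -176.4  170.1]
[2.41154653 1.13820334 0.94782614]
1 1 [array([ 70., 455.]), array([ 64., 493.])]
1 -1 [array([238., 482.]), array([233., 520.])]
2 1 [array([ 89., 347.]), array([ 83., 386.])]
2 -1 [array([262., 375.]), array([256., 414.])]
3 1 [array([109., 234.]), array([103., 274.])]
3 -1 [array([287., 262.]), array([281., 303.])]
4 1 [array([131., 115.]), array([124., 156.])]
4 -1 [array([312., 144.]), array([306., 185.])]
```

```bash
cat >> h.py <<'E'
def copper(d,show=True):
    h=cv2.cvtColor(d['frame'],cv2.COLOR_RGB2HSV); m=((h[...,0]<14)&(h[...,1]>120)&(h[...,2]>60)).astype(np.uint8)
    m[:, :84]=0
    n,l,s,c=cv2.connectedComponentsWithStats(m); out=[]
    for i in range(1,n):
        if s[i,4]>40:
            ys,xs=np.where(l==i); (cx,cy),(w,hh),a=cv2.minAreaRect(np.c_[xs,ys].astype(np.float32))
            out.append((at(d,c[i],50)[:2],int(s[i,4]),round(w),round(hh),round(a)))
    if show: [print(o) for o in out]
    return out
E
python3 - <<'E'
from h import *
t0=pickle.load(open('top0.pkl','rb'));t,s=pickle.load(open('up.pkl','rb'))
copper(t0);print();copper(t)
go(448.75,61.75,200,10.5)
go(448.75,61.75,17,10.5)
E
```

```text
(array([450.9, 308.2]), 167, 13, 13, 66)
(array([447.4, 143.4]), 178, 13, 14, 76)
(array([448.2,  62.1]), 178, 13, 14, 81)

(array([451.4, 307.9]), 169, 13, 14, 67)
(array([447.5, 143.1]), 184, 13, 14, 76)
(array([448.1,  61.7]), 181, 13, 14, 81)
turn rz 2.369 (min rows 6.6) shift tx 0.1306 ty -0.9469 tz 0.0170 (min rows 7.6) q6~87
turn rz 2.369 (min rows 6.6) shift tx 0.1306 ty -0.9469 tz 0.3830 (min rows 8.2) q6~87
```

Request:
{"method": "send_rows", "body": {"motion": [{"tx": 0, "ty": 0, "tz": 0, "rx": 0, "ry": 0, "rz": 0.296, "gripper": -0.3}, {"tx": 0, "ty": 0, "tz": 0, "rx": 0, "ry": 0, "rz": 0.296, "gripper": -0.3}, {"tx": 0, "ty": 0, "tz": 0, "rx": 0, "ry": 0, "rz": 0.296, "gripper": -0.3}, {"tx": 0, "ty": 0, "tz": 0, "rx": 0, "ry": 0, "rz": 0.296, "gripper": -0.3}, {"tx": 0, "ty": 0, "tz": 0, "rx": 0, "ry": 0, "rz": 0.296, "gripper": -0.3}, {"tx": 0, "ty": 0, "tz": 0, "rx": 0, "ry": 0, "rz": 0.296, "gripper": -0.3}, {"tx": 0, "ty": 0, "tz": 0, "rx": 0, "ry": 0, "rz": 0.296, "gripper": -0.3}, {"tx": 0, "ty": 0, "tz": 0, "rx": 0, "ry": 0, "rz": 0.296, "gripper": -0.3}, {"tx": 0.013, "ty": -0.095, "tz": 0, "rx": 0, "ry": 0, "rz": 0, "gripper": -0.3}, {"tx": 0.013, "ty": -0.095, "tz": 0, "rx": 0, "ry": 0, "rz": 0, "gripper": -0.3}, {"tx": 0.013, "ty": -0.095, "tz": 0, "rx": 0, "ry": 0, "rz": 0, "gripper": -0.3}, {"tx": 0.013, "ty": -0.095, "tz": 0, "rx": 0, "ry": 0, "rz": 0, "gripper": -0.3}], "grip_force": 45}}

```text
time_s: 9.05
ee_pos: [464.2, -217.9, 208.6]
ee_rot: [-180.0, -0.0, 10.9]
force: [0.8, 0.3, -0.3]
gripper_width: 59.1
gripper_force: 0.0
```

Request:
{"method": "send_rows", "body": {"motion": [{"tx": 0.013, "ty": -0.095, "tz": 0, "rx": 0, "ry": 0, "rz": 0, "gripper": -0.3}, {"tx": 0.013, "ty": -0.095, "tz": 0, "rx": 0, "ry": 0, "rz": 0, "gripper": -0.3}, {"tx": 0.013, "ty": -0.095, "tz": 0, "rx": 0, "ry": 0, "rz": 0, "gripper": -0.3}, {"tx": 0.013, "ty": -0.095, "tz": 0, "rx": 0, "ry": 0, "rz": 0, "gripper": -0.3}, {"tx": 0.013, "ty": -0.095, "tz": 0, "rx": 0, "ry": 0, "rz": 0, "gripper": -0.3}, {"tx": 0.013, "ty": -0.095, "tz": 0, "rx": 0, "ry": 0, "rz": 0, "gripper": -0.3}, {"tx": 0, "ty": 0, "tz": 0.1, "rx": 0, "ry": 0, "rz": 0, "gripper": -0.3}, {"tx": 0, "ty": 0, "tz": 0.1, "rx": 0, "ry": 0, "rz": 0, "gripper": -0.3}, {"tx": 0, "ty": 0, "tz": 0, "rx": 0, "ry": 0, "rz": 0, "gripper": -0.3}]}}

```text
time_s: 10.18
ee_pos: [445.6, 67.5, 106.1]
ee_rot: [-179.9, 0.5, 10.9]
force: [-0.4, -0.6, 0.1]
gripper_width: 59.4
gripper_force: 0.0
```

Run:
```python
from h import *
st();go(448.75,61.75,17,10.5)
```

```text
t10.2 [445.6  67.5 106.1] [-179.9    0.5   10.9] w59.4 f0.0 [-0.4 -0.6  0.1]
turn rz 0.014 (min rows 0.0) shift tx 0.0041 ty 0.0125 tz 0.1781 (min rows 1.4) q6~87
```

Request:
{"method": "send_rows", "body": {"motion": [{"tx": 0.004, "ty": 0.0125, "tz": 0, "rx": 0, "ry": 0, "rz": 0.01, "gripper": -0.3}, {"tx": 0, "ty": 0, "tz": 0.07, "rx": 0, "ry": 0, "rz": 0, "gripper": -0.3}, {"tx": 0, "ty": 0, "tz": 0.07, "rx": 0, "ry": 0, "rz": 0, "gripper": -0.3}, {"tx": 0, "ty": 0, "tz": 0.038, "rx": 0, "ry": 0, "rz": 0, "gripper": -0.3}, {"tx": 0, "ty": 0, "tz": 0, "rx": 0, "ry": 0, "rz": 0, "gripper": 0.2}, {"tx": 0, "ty": 0, "tz": 0, "rx": 0, "ry": 0, "rz": 0, "gripper": 0.2}, {"tx": 0, "ty": 0, "tz": 0, "rx": 0, "ry": 0, "rz": 0, "gripper": 0.2}]}}

```text
time_s: 11.05
ee_pos: [453.0, 61.3, 21.0]
ee_rot: [180.0, -0.2, 10.6]
force: [-0.6, -0.3, -0.3]
gripper_width: 36.5
gripper_force: 0.0
```

Run:
```python
from h import *
st(); t=cam('top'); copper(t); s=cam('scene')
save(np.hstack([cv2.resize(t['frame'][150:270,70:230],(400,300),interpolation=cv2.INTER_CUBIC),cv2.resize(s['frame'][160:280,260:420],(400,300),interpolation=cv2.INTER_CUBIC)]),'g1.png')
```

```text
t11.1 [453.   61.3  21. ] [180.   -0.2  10.6] w36.5 f0.0 [-0.6 -0.3 -0.3]
(array([451.5, 307.5]), 172, 13, 13, 63)
(array([447.4, -38.7]), 52, 12, 4, 84)
```

View pics/g1.png

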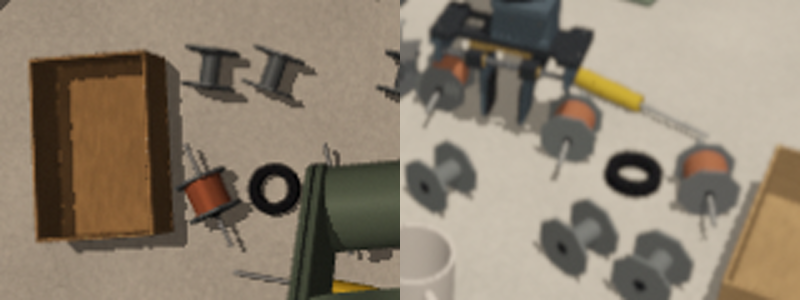

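The gripper closed on nothing: the spool has been knocked aside and now sits left of the fingers at (440,80) in the right half. Back off and re-measure.

Request:
{"method": "send_rows", "body": {"motion": [{"tx": 0, "ty": 0, "tz": -0.1, "rx": 0, "ry": 0, "rz": 0, "gripper": -0.3}, {"tx": 0, "ty": 0, "tz": -0.1, "rx": 0, "ry": 0, "rz": 0, "gripper": -0.3}, {"tx": 0, "ty": 0, "tz": -0.1, "rx": 0, "ry": 0, "rz": 0, "gripper": -0.3}, {"tx": -0.02, "ty": -0.12, "tz": -0.02, "rx": 0, "ry": 0, "rz": 0, "gripper": -0.3}, {"tx": -0.02, "ty": -0.12, "tz": 0, "rx": 0, "ry": 0, "rz": 0, "gripper": -0.3}, {"tx": -0.02, "ty": -0.12, "tz": 0, "rx": 0, "ry": 0, "rz": 0, "gripper": -0.3}, {"tx": 0, "ty": -0.12, "tz": 0, "rx": 0, "ry": 0, "rz": 0, "gripper": -0.3}]}}

```text
time_s: 12.02
ee_pos: [377.0, 293.2, 180.4]
ee_rot: [-180.0, -0.1, 10.6]
force: [1.0, -0.0, 0.6]
gripper_width: 59.4
gripper_force: 0.0
```

Run:
```python
from h import *
st(); t=cam('top'); copper(t); pickle.dump(t,open('t2.pkl','wb'))
save(cv2.resize(t['frame'][165:265,150:290],None,fx=5.6,fy=5.6,interpolation=cv2.INTER_CUBIC),'t2.png')
```

```text
t12.0 [377.  293.2 180.4] [-1.80e+02 -1.00e-01  1.06e+01] w59.4 f0.0 [ 1.  -0.   0.6]
(array([451.5, 307.5]), 172, 13, 13, 63)
(array([447.6, 143.1]), 185, 13, 14, 76)
(array([445.5, -31.2]), 197, 13, 15, 76)
```

View pics/t2.png

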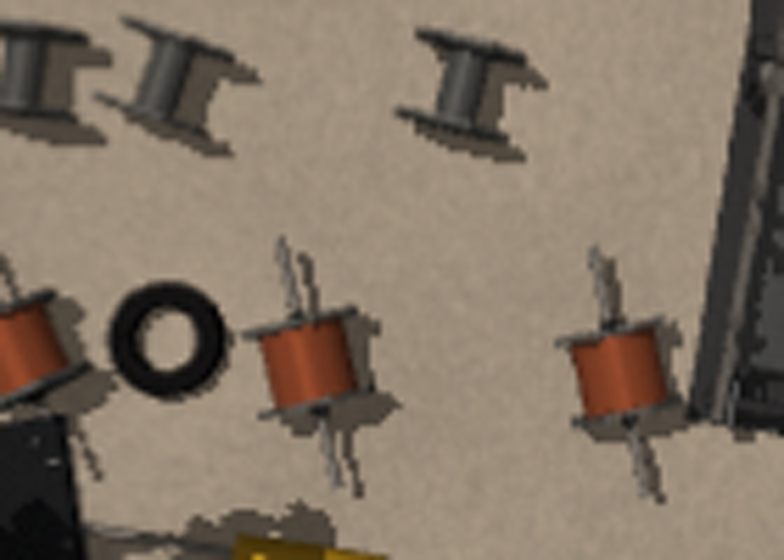

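The knocked spool now lies at about (445,-31), with tips at (595,250) and (652,498) in the crop, close beside the rack's low end. I'll tilt the tool 14° away from the rack to keep the body clear of the fork.

Run:
```python
from h import *
d=pickle.load(open('t2.pkl','rb'))
s=lambda u,v,z:at(d,(150+u/5.6-.4,165+v/5.6-.4),z)
A,B=s(596,250,32),s(654,498,32); C=(A+B)/2; yaw=np.degrees(np.arctan2(*(A-B)[1::-1])); print(A,B,C,np.linalg.norm(A-B),yaw)
go(446,C[1],150,yaw); a=np.radians(yaw); print(C+3.6*np.array([np.sin(a),-np.cos(a),0]))
```

```text
[514.6 -16.8  32. ] [376. -52.  32.] [445.3 -34.4  32. ] 143.00000000000003 14.250032697803594
turn rz -0.116 (min rows 0.3) shift tx -0.0300 ty 0.6832 tz 0.0609 (min rows 5.5) q6~71
[446.18615385 -37.88923077  32.        ]
```

Request:
{"method": "send_rows", "body": {"motion": [{"tx": 0, "ty": 0, "tz": 0, "rx": 0, "ry": 0, "rz": -0.122, "gripper": -0.35}, {"tx": -0.005, "ty": 0.114, "tz": 0, "rx": 0, "ry": 0, "rz": 0, "gripper": -0.35}, {"tx": -0.005, "ty": 0.114, "tz": 0, "rx": 0, "ry": 0, "rz": 0, "gripper": -0.35}, {"tx": -0.005, "ty": 0.114, "tz": 0, "rx": 0, "ry": 0, "rz": 0, "gripper": -0.35}, {"tx": -0.005, "ty": 0.114, "tz": 0, "rx": 0, "ry": 0, "rz": 0, "gripper": -0.35}, {"tx": -0.005, "ty": 0.114, "tz": 0, "rx": 0, "ry": 0, "rz": 0, "gripper": -0.35}, {"tx": -0.005, "ty": 0.114, "tz": 0, "rx": 0, "ry": 0, "rz": 0, "gripper": -0.35}, {"tx": 0, "ty": 0, "tz": 0, "rx": -0.234, "ry": 0, "rz": 0, "gripper": -0.35}, {"tx": 0, "ty": 0, "tz": 0, "rx": -0.234, "ry": 0, "rz": 0, "gripper": -0.35}, {"tx": 0, "ty": 0, "tz": 0, "rx": 0, "ry": 0, "rz": 0, "gripper": -0.35}]}}

```text
time_s: 13.32
ee_pos: [446.9, -42.7, 179.5]
ee_rot: [166.0, 0.0, 14.4]
force: [-0.7, 0.2, -0.4]
gripper_width: 61.7
gripper_force: 0.0
```

```bash
cat >> h.py <<'E'
from scipy.spatial.transform import Rotation as Ro
def sh(x,y,z):
    "shift in the present tool frame to reach a TCP position"
    s=env.state(); R=Ro.from_euler('xyz',s['ee_rot'],degrees=True).as_matrix(); print('shift',(R.T@(np.array([x,y,z])-s['ee_pos'])/500).round(4)); return R
E
python3 - <<'E'
from h import *
st(); print(sh(446,-36.5,17.5)); print(copper(cam('top'),0)[-1])
E
```

```text
t13.3 [446.9 -42.7 179.5] [166.    0.   14.4] w61.7 f0.0 [-0.7  0.2 -0.4]
shift [ 0.0016 -0.0904  0.3114]
[[ 9.68677286e-01  2.41148095e-01  5.92613849e-02]
 [ 2.48321654e-01 -9.39896106e-01 -2.34375054e-01]
 [-8.19552946e-04  2.41749677e-01 -9.70338303e-01]]
(array([444.5, -46.1]), 53, 10, 5, 76)
```

Request:
{"method": "send_rows", "body": {"motion": [{"tx": 0.0016, "ty": -0.012, "tz": 0, "rx": 0, "ry": 0, "rz": 0, "gripper": -0.35}, {"tx": 0, "ty": -0.0196, "tz": 0.078, "rx": 0, "ry": 0, "rz": 0, "gripper": -0.35}, {"tx": 0, "ty": -0.0196, "tz": 0.078, "rx": 0, "ry": 0, "rz": 0, "gripper": -0.35}, {"tx": 0, "ty": -0.0196, "tz": 0.078, "rx": 0, "ry": 0, "rz": 0, "gripper": -0.35}, {"tx": 0, "ty": -0.0196, "tz": 0.078, "rx": 0, "ry": 0, "rz": 0, "gripper": -0.35}, {"tx": 0, "ty": 0, "tz": 0, "rx": 0, "ry": 0, "rz": 0, "gripper": -0.35}, {"tx": 0, "ty": 0, "tz": 0, "rx": 0, "ry": 0, "rz": 0, "gripper": 0.2}, {"tx": 0, "ty": 0, "tz": 0, "rx": 0, "ry": 0, "rz": 0, "gripper": 0.2}, {"tx": 0, "ty": 0, "tz": 0, "rx": 0, "ry": 0, "rz": 0, "gripper": 0.2}]}}

```text
time_s: 14.5
ee_pos: [448.2, -37.4, 18.6]
ee_rot: [165.9, -0.2, 14.2]
force: [-0.4, 2.0, 3.3]
gripper_width: 47.4
gripper_force: 45.0
```

Request:
{"method": "send_rows", "body": {"motion": [{"tx": 0, "ty": 0.018, "tz": -0.07, "rx": 0, "ry": 0, "rz": 0, "gripper": 0.2}, {"tx": 0, "ty": 0.02, "tz": -0.085, "rx": 0, "ry": 0, "rz": 0, "gripper": 0.2}, {"tx": 0, "ty": 0.02, "tz": -0.085, "rx": 0, "ry": 0, "rz": 0, "gripper": 0.2}, {"tx": 0, "ty": 0.02, "tz": -0.085, "rx": 0, "ry": 0, "rz": 0, "gripper": 0.2}, {"tx": 0, "ty": 0, "tz": 0, "rx": 0.234, "ry": 0, "rz": 0, "gripper": 0.2}, {"tx": 0, "ty": 0, "tz": 0, "rx": 0.234, "ry": 0, "rz": 0, "gripper": 0.2}, {"tx": 0, "ty": 0, "tz": 0, "rx": 0, "ry": 0, "rz": -0.282, "gripper": 0.2}, {"tx": 0, "ty": 0, "tz": 0, "rx": 0, "ry": 0, "rz": -0.282, "gripper": 0.2}, {"tx": 0, "ty": 0, "tz": 0, "rx": 0, "ry": 0, "rz": -0.282, "gripper": 0.2}, {"tx": 0, "ty": 0, "tz": 0, "rx": 0, "ry": 0, "rz": -0.282, "gripper": 0.2}, {"tx": 0, "ty": 0, "tz": 0, "rx": 0, "ry": 0, "rz": -0.282, "gripper": 0.2}, {"tx": 0, "ty": 0, "tz": 0, "rx": 0, "ry": 0, "rz": -0.282, "gripper": 0.2}]}}

```text
time_s: 16.0
ee_pos: [445.6, -36.0, 184.2]
ee_rot: [-179.9, 0.0, 65.3]
force: [0.1, -0.2, -4.5]
gripper_width: 47.2
gripper_force: 45.0
```

Request:
{"method": "send_rows", "body": {"motion": [{"tx": 0, "ty": 0, "tz": 0, "rx": 0, "ry": 0, "rz": -0.282, "gripper": 0.2}, {"tx": 0, "ty": 0, "tz": 0, "rx": 0, "ry": 0, "rz": -0.282, "gripper": 0.2}, {"tx": 0, "ty": 0, "tz": 0, "rx": 0, "ry": 0, "rz": 0, "gripper": 0.2}]}}

```text
time_s: 16.38
ee_pos: [445.8, -36.0, 184.2]
ee_rot: [-179.9, 0.0, 81.8]
force: [0.3, -0.5, -3.8]
gripper_width: 47.9
gripper_force: 4.5
```

Run:
```python
from h import *
st(); S=np.load('slots.npy'); ex=np.array([.99,-.141,0]); P=S[0]+1.5*ex; print(P); go(P[0],P[1],P[2]-15+42,81.9); go(P[0],P[1],P[2]-15,81.9)
print(copper(cam('top'),0))
```

```text
t16.4 [445.8 -36.  184.2] [-179.9    0.    81.8] w47.9 f4.5 [ 0.3 -0.5 -3.8]
[ 454.18627544 -146.52448271   77.56346819]
turn rz -0.003 (min rows 0.0) shift tx -0.2165 ty 0.0478 tz 0.1593 (min rows 2.2) q6~-10
turn rz -0.003 (min rows 0.0) shift tx -0.2165 ty 0.0478 tz 0.2433 (min rows 2.6) q6~-10
[(array([451.4, 307.9]), 169, 13, 14, 67), (array([447.5, 143.1]), 184, 13, 14, 76)]
```

The grip slackened momentarily (4.5 N). Wait for it to recover, move over slot 1 at height, and check how the spool is held.

Request:
{"method": "send_rows", "body": {"motion": [{"tx": 0, "ty": 0, "tz": 0, "rx": 0, "ry": 0, "rz": 0, "gripper": 0.2}, {"tx": 0, "ty": 0, "tz": 0, "rx": 0, "ry": 0, "rz": 0, "gripper": 0.2}, {"tx": 0, "ty": 0, "tz": 0, "rx": 0, "ry": 0, "rz": 0, "gripper": 0.2}, {"tx": 0, "ty": 0, "tz": 0, "rx": 0, "ry": 0, "rz": 0, "gripper": 0.2}, {"tx": -0.072, "ty": 0.016, "tz": 0, "rx": 0, "ry": 0, "rz": 0, "gripper": 0.2}, {"tx": -0.072, "ty": 0.016, "tz": 0, "rx": 0, "ry": 0, "rz": 0, "gripper": 0.2}, {"tx": -0.072, "ty": 0.016, "tz": 0, "rx": 0, "ry": 0, "rz": 0, "gripper": 0.2}, {"tx": 0, "ty": 0, "tz": 0, "rx": 0, "ry": 0, "rz": 0, "gripper": 0.2}, {"tx": 0, "ty": 0, "tz": 0, "rx": 0, "ry": 0, "rz": 0, "gripper": 0.2}]}}

```text
time_s: 17.55
ee_pos: [454.8, -145.9, 184.2]
ee_rot: [-180.0, -0.0, 81.9]
force: [0.1, -0.2, -3.6]
gripper_width: 47.2
gripper_force: 45.0
```

Run:
```python
from h import *
st(); s=cam('scene'); S=np.load('slots.npy'); e=env.state()['ee_pos']; yv=np.array([.141,.99,0])
f=s['frame'].copy(); x0,y0=180,100; g=cv2.resize(f[y0:y0+100,x0:x0+130],None,fx=6,fy=6,interpolation=cv2.INTER_CUBIC).copy()
C=e+[0,0,15]
for P in (C,C+72*yv,C-72*yv): 
    u=((proj(s,P)[0]-[x0,y0]+.5)*6).round().astype(int); cv2.circle(g,tuple(int(i) for i in u),3,(255,0,255),1); print(u)
save(g,'held.png')
```

```text
t17.6 [ 454.8 -145.9  184.2] [-180.    -0.    81.9] w47.2 f45.0 [ 0.1 -0.2 -3.6]
[386 214]
[494 260]
[285 170]
```

View pics/held.png

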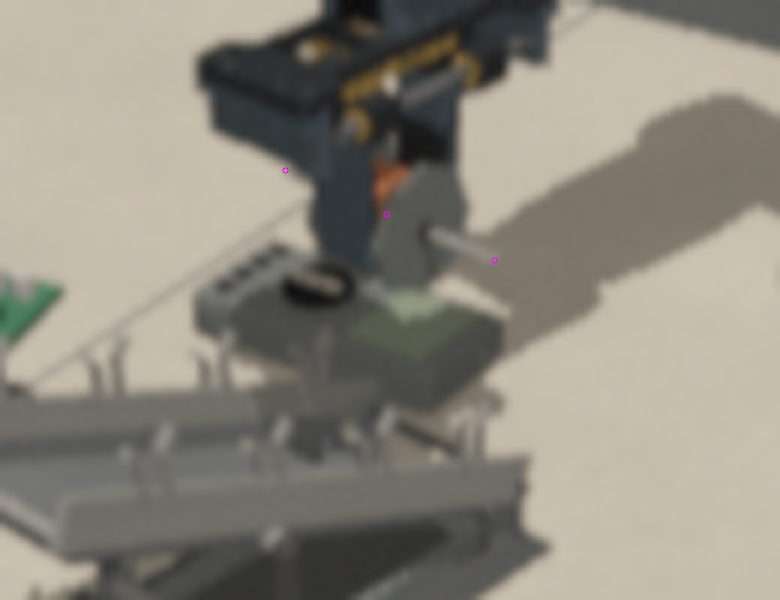

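The held spool is level and its spindle tip at (494,260) matches the prediction exactly. Lower it into slot 1.

Request:
{"method": "send_rows", "body": {"motion": [{"tx": 0, "ty": 0, "tz": 0.06, "rx": 0, "ry": 0, "rz": 0, "gripper": 0.2}, {"tx": 0, "ty": 0, "tz": 0.06, "rx": 0, "ry": 0, "rz": 0, "gripper": 0.2}, {"tx": 0, "ty": 0, "tz": 0.04, "rx": 0, "ry": 0, "rz": 0, "gripper": 0.2}, {"tx": 0, "ty": 0, "tz": 0.03, "rx": 0, "ry": 0, "rz": 0, "gripper": 0.2}, {"tx": 0, "ty": 0, "tz": 0.02, "rx": 0, "ry": 0, "rz": 0, "gripper": 0.2}, {"tx": 0, "ty": 0, "tz": 0.015, "rx": 0, "ry": 0, "rz": 0, "gripper": 0.2}, {"tx": 0, "ty": 0, "tz": 0.01, "rx": 0, "ry": 0, "rz": 0, "gripper": 0.2}, {"tx": 0, "ty": 0, "tz": 0, "rx": 0, "ry": 0, "rz": 0, "gripper": 0.2}]}}

```text
time_s: 18.6
ee_pos: [456.5, -146.4, 66.9]
ee_rot: [179.8, 0.0, 81.9]
force: [5.7, -0.1, -7.2]
gripper_width: 47.2
gripper_force: 45.0
```

Request:
{"method": "send_rows", "body": {"motion": [{"tx": 0, "ty": 0.004, "tz": 0, "rx": 0, "ry": 0, "rz": 0, "gripper": 0.2}, {"tx": 0, "ty": 0, "tz": 0.004, "rx": 0, "ry": 0, "rz": 0, "gripper": 0.2}, {"tx": 0, "ty": 0, "tz": 0.004, "rx": 0, "ry": 0, "rz": 0, "gripper": 0.2}, {"tx": 0, "ty": 0, "tz": 0, "rx": 0, "ry": 0, "rz": 0, "gripper": 0.2}]}}

```text
time_s: 19.1
ee_pos: [456.9, -146.5, 65.9]
ee_rot: [180.0, 0.0, 81.9]
force: [-5.2, 2.0, 21.2]
gripper_width: 47.4
gripper_force: 45.0
```

Request:
{"method": "send_rows", "body": {"motion": [{"tx": 0, "ty": -0.002, "tz": -0.003, "rx": 0, "ry": 0, "rz": 0, "gripper": 0.2}, {"tx": 0, "ty": 0, "tz": 0, "rx": 0, "ry": 0, "rz": 0, "gripper": -0.25}, {"tx": 0, "ty": 0, "tz": 0, "rx": 0, "ry": 0, "rz": 0, "gripper": -0.25}, {"tx": 0, "ty": 0, "tz": 0, "rx": 0, "ry": 0, "rz": 0, "gripper": -0.25}, {"tx": 0, "ty": 0, "tz": -0.08, "rx": 0, "ry": 0, "rz": 0, "gripper": -0.3}, {"tx": 0, "ty": 0, "tz": -0.1, "rx": 0, "ry": 0, "rz": 0, "gripper": -0.3}, {"tx": 0, "ty": 0, "tz": -0.1, "rx": 0, "ry": 0, "rz": 0, "gripper": -0.3}, {"tx": 0.1, "ty": 0, "tz": 0, "rx": 0, "ry": 0, "rz": 0, "gripper": -0.3}, {"tx": 0.1, "ty": 0, "tz": 0, "rx": 0, "ry": 0, "rz": 0, "gripper": -0.3}, {"tx": 0.1, "ty": 0, "tz": 0, "rx": 0, "ry": 0, "rz": 0, "gripper": -0.3}]}}

```text
time_s: 20.35
ee_pos: [477.0, 3.4, 204.2]
ee_rot: [-180.0, 0.0, 81.9]
force: [0.8, -0.2, -0.3]
gripper_width: 59.1
gripper_force: 0.0
```

Run:
```python
from h import *
st(); t=cam('top'); s=cam('scene'); pickle.dump((t,s),open('h1.pkl','wb')); copper(t)
save(np.hstack([cv2.resize(t['frame'][190:250,265:325],(400,400),interpolation=cv2.INTER_CUBIC),cv2.resize(s['frame'][150:205,215:270],(400,400),interpolation=cv2.INTER_CUBIC)]),'hung1.png')
go(447.8,143.4,18,14.0)
```

```text
t20.4 [477.    3.4 204.2] [-180.     0.    81.9] w59.1 f0.0 [ 0.8 -0.2 -0.3]
(array([451.5, 307.5]), 172, 13, 13, 63)
(array([ 456. , -154.5]), 211, 14, 15, 9)
(array([447.4, 155.3]), 83, 13, 8, 77)
turn rz 2.273 (min rows 6.4) shift tx 0.0095 ty -0.2815 tz 0.3720 (min rows 3.7) q6~94
```

View pics/hung1.png

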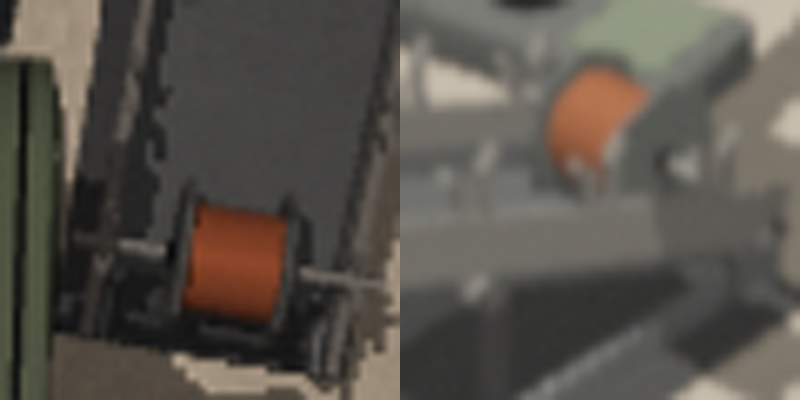

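Spool 1 sits in slot pair 1, its spindle crossing both rails at about (100,240) and (345,280). Next is the middle spool.

Request:
{"method": "send_rows", "body": {"motion": [{"tx": 0, "ty": 0, "tz": 0, "rx": 0, "ry": 0, "rz": 0.284, "gripper": -0.3}, {"tx": 0, "ty": 0, "tz": 0, "rx": 0, "ry": 0, "rz": 0.284, "gripper": -0.3}, {"tx": 0, "ty": 0, "tz": 0, "rx": 0, "ry": 0, "rz": 0.284, "gripper": -0.3}, {"tx": 0, "ty": 0, "tz": 0, "rx": 0, "ry": 0, "rz": 0.284, "gripper": -0.3}, {"tx": 0, "ty": 0, "tz": 0, "rx": 0, "ry": 0, "rz": 0.284, "gripper": -0.3}, {"tx": 0, "ty": 0, "tz": 0, "rx": 0, "ry": 0, "rz": 0.284, "gripper": -0.3}, {"tx": 0, "ty": 0, "tz": 0, "rx": 0, "ry": 0, "rz": 0.284, "gripper": -0.3}, {"tx": 0, "ty": 0, "tz": 0, "rx": 0, "ry": 0, "rz": 0.284, "gripper": -0.3}, {"tx": 0.003, "ty": -0.092, "tz": 0, "rx": 0, "ry": 0, "rz": 0, "gripper": -0.3}, {"tx": 0.003, "ty": -0.092, "tz": 0.05, "rx": 0, "ry": 0, "rz": 0, "gripper": -0.3}, {"tx": 0.003, "ty": -0.092, "tz": 0.05, "rx": 0, "ry": 0, "rz": 0, "gripper": -0.3}, {"tx": 0, "ty": 0, "tz": 0, "rx": 0, "ry": 0, "rz": 0, "gripper": -0.3}], "grip_force": 45}}

```text
time_s: 21.95
ee_pos: [446.7, 138.1, 152.4]
ee_rot: [180.0, 0.3, 14.0]
force: [-1.1, -0.2, 0.1]
gripper_width: 59.2
gripper_force: 0.0
```

Run:
```python
from h import *
st(); go(447.8,143.4,17.5,14.0); print(copper(cam('scene'),0)); s=cam('scene')
yv=np.array([.141,.99,0])
for C in ([456.5,-146.4,79.7],[454.2,-146.5,77.6],[456.5,-146.4,90]): print(proj(s,np.array(C)+72*yv), 'seen 254.5 172.2')
```

```text
t21.9 [446.7 138.1 152.4] [180.    0.3  14. ] w59.2 f0.0 [-1.1 -0.2  0.1]
turn rz -0.001 (min rows 0.0) shift tx 0.0047 ty -0.0098 tz 0.2697 (min rows 2.2) q6~94
[(array([ 408.4, -197.2]), 94, 8, 14, 37), (array([437.7, 148.7]), 74, 14, 6, 22), (array([445. , 305.7]), 96, 7, 16, 82)]
[[261.46233946 177.1061859 ]] seen 254.5 172.2
[[261.84916539 177.3098073 ]] seen 254.5 172.2
[[261.44487495 174.31839799]] seen 254.5 172.2
```

Request:
{"method": "send_rows", "body": {"motion": [{"tx": 0.005, "ty": -0.01, "tz": 0, "rx": 0, "ry": 0, "rz": 0, "gripper": -0.3}, {"tx": 0, "ty": 0, "tz": 0.09, "rx": 0, "ry": 0, "rz": 0, "gripper": -0.3}, {"tx": 0, "ty": 0, "tz": 0.09, "rx": 0, "ry": 0, "rz": 0, "gripper": -0.3}, {"tx": 0, "ty": 0, "tz": 0.06, "rx": 0, "ry": 0, "rz": 0, "gripper": -0.3}, {"tx": 0, "ty": 0, "tz": 0.03, "rx": 0, "ry": 0, "rz": 0, "gripper": -0.3}, {"tx": 0, "ty": 0, "tz": 0, "rx": 0, "ry": 0, "rz": 0, "gripper": -0.3}, {"tx": 0, "ty": 0, "tz": 0, "rx": 0, "ry": 0, "rz": 0, "gripper": 0.2}, {"tx": 0, "ty": 0, "tz": 0, "rx": 0, "ry": 0, "rz": 0, "gripper": 0.2}, {"tx": 0, "ty": 0, "tz": 0, "rx": 0, "ry": 0, "rz": 0, "gripper": 0.2}]}}

```text
time_s: 23.18
ee_pos: [451.4, 143.0, 20.6]
ee_rot: [-180.0, -0.2, 13.7]
force: [1.1, 0.4, 5.5]
gripper_width: 47.3
gripper_force: 45.0
```

Request:
{"method": "send_rows", "body": {"motion": [{"tx": 0, "ty": 0, "tz": -0.06, "rx": 0, "ry": 0, "rz": 0, "gripper": 0.2}, {"tx": 0, "ty": 0, "tz": -0.11, "rx": 0, "ry": 0, "rz": 0, "gripper": 0.2}, {"tx": 0, "ty": 0, "tz": -0.11, "rx": 0, "ry": 0, "rz": 0, "gripper": 0.2}, {"tx": 0, "ty": 0, "tz": -0.1, "rx": 0, "ry": 0, "rz": 0, "gripper": 0.2}, {"tx": 0, "ty": 0, "tz": 0, "rx": 0, "ry": 0, "rz": -0.284, "gripper": 0.2}, {"tx": 0, "ty": 0, "tz": 0, "rx": 0, "ry": 0, "rz": -0.284, "gripper": 0.2}, {"tx": 0, "ty": 0, "tz": 0, "rx": 0, "ry": 0, "rz": -0.284, "gripper": 0.2}, {"tx": 0, "ty": 0, "tz": 0, "rx": 0, "ry": 0, "rz": -0.284, "gripper": 0.2}, {"tx": 0, "ty": 0, "tz": 0, "rx": 0, "ry": 0, "rz": -0.284, "gripper": 0.2}, {"tx": 0, "ty": 0, "tz": 0, "rx": 0, "ry": 0, "rz": -0.284, "gripper": 0.2}, {"tx": 0, "ty": 0, "tz": 0, "rx": 0, "ry": 0, "rz": -0.284, "gripper": 0.2}, {"tx": 0, "ty": 0, "tz": 0, "rx": 0, "ry": 0, "rz": -0.284, "gripper": 0.2}]}}

```text
time_s: 24.68
ee_pos: [449.1, 142.1, 208.6]
ee_rot: [-179.9, 0.1, 82.2]
force: [0.0, 0.8, -3.5]
gripper_width: 47.2
gripper_force: 45.0
```

Run:
```python
from h import *
st(); S=np.load('slots.npy'); ex=np.array([.99,-.141,0]); P=S[1]+[0,0,1.5]+3*ex; print(P); go(P[0],P[1],206,81.9); print(P[2]-11.5)
```

```text
t24.7 [449.1 142.1 208.6] [-1.799e+02  1.000e-01  8.220e+01] w47.2 f45.0 [ 0.   0.8 -3.5]
[ 525.9103978  -156.74922083  109.9002359 ]
turn rz 0.010 (min rows 0.0) shift tx -0.5702 ty 0.2363 tz 0.0052 (min rows 4.9) q6~-8
98.40023590081195
```

Request:
{"method": "send_rows", "body": {"motion": [{"tx": -0.0815, "ty": 0.0338, "tz": 0, "rx": 0, "ry": 0, "rz": 0, "gripper": 0.2}, {"tx": -0.0815, "ty": 0.0338, "tz": 0, "rx": 0, "ry": 0, "rz": 0, "gripper": 0.2}, {"tx": -0.0815, "ty": 0.0338, "tz": 0, "rx": 0, "ry": 0, "rz": 0, "gripper": 0.2}, {"tx": -0.0815, "ty": 0.0338, "tz": 0, "rx": 0, "ry": 0, "rz": 0, "gripper": 0.2}, {"tx": -0.0815, "ty": 0.0338, "tz": 0, "rx": 0, "ry": 0, "rz": 0, "gripper": 0.2}, {"tx": -0.0815, "ty": 0.0338, "tz": 0, "rx": 0, "ry": 0, "rz": 0, "gripper": 0.2}, {"tx": -0.0815, "ty": 0.0338, "tz": 0, "rx": 0, "ry": 0, "rz": 0, "gripper": 0.2}, {"tx": 0, "ty": 0, "tz": 0, "rx": 0, "ry": 0, "rz": 0, "gripper": 0.2}, {"tx": 0, "ty": 0, "tz": 0, "rx": 0, "ry": 0, "rz": 0, "gripper": 0.2}]}}

```text
time_s: 25.8
ee_pos: [526.0, -156.0, 208.6]
ee_rot: [-179.9, -0.0, 81.9]
force: [-1.2, 0.9, -3.2]
gripper_width: 47.3
gripper_force: 45.0
```

Run:
```python
from h import *
st(); go(525.9,-156.7,98.4,81.9)
```

```text
t25.8 [ 526.  -156.   208.6] [-179.9   -0.    81.9] w47.3 f45.0 [-1.2  0.9 -3.2]
turn rz -0.001 (min rows 0.0) shift tx -0.0014 ty -0.0000 tz 0.2203 (min rows 1.8) q6~-8
```

Request:
{"method": "send_rows", "body": {"motion": [{"tx": 0, "ty": 0, "tz": 0.06, "rx": 0, "ry": 0, "rz": 0, "gripper": 0.2}, {"tx": 0, "ty": 0, "tz": 0.05, "rx": 0, "ry": 0, "rz": 0, "gripper": 0.2}, {"tx": 0, "ty": 0, "tz": 0.03, "rx": 0, "ry": 0, "rz": 0, "gripper": 0.2}, {"tx": 0, "ty": 0, "tz": 0.03, "rx": 0, "ry": 0, "rz": 0, "gripper": 0.2}, {"tx": 0, "ty": 0, "tz": 0.02, "rx": 0, "ry": 0, "rz": 0, "gripper": 0.2}, {"tx": 0, "ty": 0, "tz": 0.015, "rx": 0, "ry": 0, "rz": 0, "gripper": 0.2}, {"tx": 0, "ty": 0, "tz": 0.01, "rx": 0, "ry": 0, "rz": 0, "gripper": 0.2}, {"tx": 0, "ty": 0, "tz": 0, "rx": 0, "ry": 0, "rz": 0, "gripper": 0.2}]}}

```text
time_s: 26.8
ee_pos: [526.9, -156.4, 101.7]
ee_rot: [-180.0, -0.0, 81.9]
force: [-0.3, -0.5, -3.3]
gripper_width: 47.1
gripper_force: 45.0
```

Request:
{"method": "send_rows", "body": {"motion": [{"tx": 0, "ty": 0, "tz": 0.004, "rx": 0, "ry": 0, "rz": 0, "gripper": 0.2}, {"tx": 0, "ty": 0, "tz": 0.004, "rx": 0, "ry": 0, "rz": 0, "gripper": 0.2}, {"tx": 0, "ty": 0, "tz": 0, "rx": 0, "ry": 0, "rz": 0, "gripper": 0.2}]}}

```text
time_s: 27.18
ee_pos: [527.6, -156.6, 99.8]
ee_rot: [179.9, 0.0, 81.9]
force: [-2.5, 1.1, 6.7]
gripper_width: 47.3
gripper_force: 45.0
```

Request:
{"method": "send_rows", "body": {"motion": [{"tx": 0, "ty": -0.002, "tz": -0.001, "rx": 0, "ry": 0, "rz": 0, "gripper": 0.2}, {"tx": 0, "ty": 0, "tz": 0, "rx": 0, "ry": 0, "rz": 0, "gripper": -0.25}, {"tx": 0, "ty": 0, "tz": 0, "rx": 0, "ry": 0, "rz": 0, "gripper": -0.25}, {"tx": 0, "ty": 0, "tz": 0, "rx": 0, "ry": 0, "rz": 0, "gripper": -0.25}, {"tx": 0, "ty": 0, "tz": -0.08, "rx": 0, "ry": 0, "rz": 0, "gripper": -0.3}, {"tx": 0, "ty": 0, "tz": -0.1, "rx": 0, "ry": 0, "rz": 0, "gripper": -0.3}, {"tx": 0, "ty": 0, "tz": -0.06, "rx": 0, "ry": 0, "rz": 0, "gripper": -0.3}, {"tx": 0.12, "ty": -0.01, "tz": 0, "rx": 0, "ry": 0, "rz": 0, "gripper": -0.3}, {"tx": 0.12, "ty": -0.01, "tz": 0, "rx": 0, "ry": 0, "rz": 0, "gripper": -0.3}, {"tx": 0.12, "ty": -0.01, "tz": 0, "rx": 0, "ry": 0, "rz": 0, "gripper": -0.3}, {"tx": 0.12, "ty": -0.01, "tz": 0, "rx": 0, "ry": 0, "rz": 0, "gripper": -0.3}]}}

```text
time_s: 28.55
ee_pos: [539.9, 86.0, 218.3]
ee_rot: [180.0, 0.0, 81.9]
force: [1.0, -0.2, -0.4]
gripper_width: 59.2
gripper_force: 0.0
```

Run:
```python
from h import *
st(); t=cam('top'); copper(t); go(450.3,308.9,18,27.8)
```

```text
t28.6 [539.9  86.  218.3] [180.    0.   81.9] w59.2 f0.0 [ 1.  -0.2 -0.4]
(array([ 527.9, -170.7]), 218, 14, 15, 9)
(array([450.9, 314.2]), 120, 14, 10, 90)
(array([ 455.9, -154.4]), 213, 14, 15, 9)
turn rz 1.811 (min rows 5.1) shift tx 0.0424 ty -0.4652 tz 0.4004 (min rows 4.9) q6~97
```

Request:
{"method": "send_rows", "body": {"motion": [{"tx": 0, "ty": 0, "tz": 0, "rx": 0, "ry": 0, "rz": 0.302, "gripper": -0.25}, {"tx": 0, "ty": 0, "tz": 0, "rx": 0, "ry": 0, "rz": 0.302, "gripper": -0.25}, {"tx": 0, "ty": 0, "tz": 0, "rx": 0, "ry": 0, "rz": 0.302, "gripper": -0.25}, {"tx": 0, "ty": 0, "tz": 0, "rx": 0, "ry": 0, "rz": 0.302, "gripper": -0.25}, {"tx": 0, "ty": 0, "tz": 0, "rx": 0, "ry": 0, "rz": 0.302, "gripper": -0.25}, {"tx": 0, "ty": 0, "tz": 0, "rx": 0, "ry": 0, "rz": 0.302, "gripper": -0.25}, {"tx": 0.008, "ty": -0.092, "tz": 0, "rx": 0, "ry": 0, "rz": 0, "gripper": -0.25}, {"tx": 0.008, "ty": -0.092, "tz": 0, "rx": 0, "ry": 0, "rz": 0, "gripper": -0.25}, {"tx": 0.008, "ty": -0.092, "tz": 0, "rx": 0, "ry": 0, "rz": 0, "gripper": -0.25}, {"tx": 0.008, "ty": -0.092, "tz": 0.05, "rx": 0, "ry": 0, "rz": 0, "gripper": -0.25}, {"tx": 0.008, "ty": -0.092, "tz": 0.05, "rx": 0, "ry": 0, "rz": 0, "gripper": -0.25}, {"tx": 0, "ty": 0, "tz": 0, "rx": 0, "ry": 0, "rz": 0, "gripper": -0.25}]}}

```text
time_s: 30.1
ee_pos: [449.0, 298.6, 166.2]
ee_rot: [-180.0, 0.3, 27.8]
force: [-0.7, -0.2, 0.1]
gripper_width: 57.1
gripper_force: 0.0
```

Run:
```python
from h import *
st(); go(450.3,308.9,17,27.8)
```

```text
t30.1 [449.  298.6 166.2] [-180.     0.3   27.8] w57.1 f0.0 [-0.7 -0.2  0.1]
turn rz -0.001 (min rows 0.0) shift tx 0.0118 ty -0.0170 tz 0.2983 (min rows 2.4) q6~97
```

Request:
{"method": "send_rows", "body": {"motion": [{"tx": 0.007, "ty": -0.016, "tz": 0, "rx": 0, "ry": 0, "rz": 0, "gripper": -0.25}, {"tx": 0, "ty": 0, "tz": 0.1, "rx": 0, "ry": 0, "rz": 0, "gripper": -0.25}, {"tx": 0, "ty": 0, "tz": 0.1, "rx": 0, "ry": 0, "rz": 0, "gripper": -0.25}, {"tx": 0, "ty": 0, "tz": 0, "rx": 0, "ry": 0, "rz": 0, "gripper": -0.25}]}}

```text
time_s: 30.6
ee_pos: [449.5, 304.0, 66.2]
ee_rot: [180.0, 0.4, 27.5]
force: [-0.3, -0.3, 0.4]
gripper_width: 57.0
gripper_force: 0.0
```

Run:
```python
from h import *
st(); go(450.3,308.9,17,27.8)
```

```text
t30.6 [449.5 304.   66.2] [180.    0.4  27.5] w57.0 f0.0 [-0.3 -0.3  0.4]
turn rz -0.011 (min rows 0.0) shift tx 0.0060 ty -0.0078 tz 0.0983 (min rows 0.8) q6~97
```

Request:
{"method": "send_rows", "body": {"motion": [{"tx": 0.005, "ty": -0.007, "tz": 0, "rx": 0, "ry": 0, "rz": -0.01, "gripper": -0.25}, {"tx": 0, "ty": 0, "tz": 0.06, "rx": 0, "ry": 0, "rz": 0, "gripper": -0.25}, {"tx": 0, "ty": 0, "tz": 0.038, "rx": 0, "ry": 0, "rz": 0, "gripper": -0.25}, {"tx": 0, "ty": 0, "tz": 0, "rx": 0, "ry": 0, "rz": 0, "gripper": -0.25}, {"tx": 0, "ty": 0, "tz": 0, "rx": 0, "ry": 0, "rz": 0, "gripper": 0.2}, {"tx": 0, "ty": 0, "tz": 0, "rx": 0, "ry": 0, "rz": 0, "gripper": 0.2}, {"tx": 0, "ty": 0, "tz": 0, "rx": 0, "ry": 0, "rz": 0, "gripper": 0.2}]}}

```text
time_s: 31.48
ee_pos: [452.8, 311.7, 21.5]
ee_rot: [-179.9, -0.3, 27.8]
force: [-1.2, 1.7, 6.0]
gripper_width: 47.3
gripper_force: 44.9
```

Request:
{"method": "send_rows", "body": {"motion": [{"tx": 0, "ty": 0, "tz": -0.06, "rx": 0, "ry": 0, "rz": 0, "gripper": 0.2}, {"tx": 0, "ty": 0, "tz": -0.12, "rx": 0, "ry": 0, "rz": 0, "gripper": 0.2}, {"tx": 0, "ty": 0, "tz": -0.12, "rx": 0, "ry": 0, "rz": 0, "gripper": 0.2}, {"tx": 0, "ty": 0, "tz": -0.12, "rx": 0, "ry": 0, "rz": 0, "gripper": 0.2}, {"tx": 0, "ty": 0, "tz": 0, "rx": 0, "ry": 0, "rz": -0.3005, "gripper": 0.2}, {"tx": 0, "ty": 0, "tz": 0, "rx": 0, "ry": 0, "rz": -0.3005, "gripper": 0.2}, {"tx": 0, "ty": 0, "tz": 0, "rx": 0, "ry": 0, "rz": -0.3005, "gripper": 0.2}, {"tx": 0, "ty": 0, "tz": 0, "rx": 0, "ry": 0, "rz": -0.3005, "gripper": 0.2}, {"tx": 0, "ty": 0, "tz": 0, "rx": 0, "ry": 0, "rz": -0.3005, "gripper": 0.2}, {"tx": 0, "ty": 0, "tz": 0, "rx": 0, "ry": 0, "rz": -0.3005, "gripper": 0.2}, {"tx": 0, "ty": 0, "tz": 0, "rx": 0, "ry": 0, "rz": 0, "gripper": 0.2}]}}

```text
time_s: 32.85
ee_pos: [451.1, 309.9, 229.2]
ee_rot: [-180.0, 0.1, 81.8]
force: [-0.1, -0.5, -4.3]
gripper_width: 47.4
gripper_force: 44.9
```

Run:
```python
from h import *
st(); S=np.load('slots.npy'); ex=np.array([.99,-.141,0]); P=S[2]+[0,0,1.5]+3*ex; print(P); go(P[0],P[1],230,81.9); print(P[2]-10.5)
```

```text
t32.9 [451.1 309.9 229.2] [-1.80e+02  1.00e-01  8.18e+01] w47.4 f44.9 [-0.1 -0.5 -4.3]
[ 596.14952017 -166.76245895  140.73700361]
turn rz -0.002 (min rows 0.0) shift tx -0.9029 ty 0.4216 tz -0.0016 (min rows 8.0) q6~-8
130.23700361129264
```

Request:
{"method": "send_rows", "body": {"motion": [{"tx": -0.0903, "ty": 0.0422, "tz": 0, "rx": 0, "ry": 0, "rz": 0, "gripper": 0.2}, {"tx": -0.0903, "ty": 0.0422, "tz": 0, "rx": 0, "ry": 0, "rz": 0, "gripper": 0.2}, {"tx": -0.0903, "ty": 0.0422, "tz": 0, "rx": 0, "ry": 0, "rz": 0, "gripper": 0.2}, {"tx": -0.0903, "ty": 0.0422, "tz": 0, "rx": 0, "ry": 0, "rz": 0, "gripper": 0.2}, {"tx": -0.0903, "ty": 0.0422, "tz": 0, "rx": 0, "ry": 0, "rz": 0, "gripper": 0.2}, {"tx": -0.0903, "ty": 0.0422, "tz": 0, "rx": 0, "ry": 0, "rz": 0, "gripper": 0.2}, {"tx": -0.0903, "ty": 0.0422, "tz": 0, "rx": 0, "ry": 0, "rz": 0, "gripper": 0.2}, {"tx": -0.0903, "ty": 0.0422, "tz": 0, "rx": 0, "ry": 0, "rz": 0, "gripper": 0.2}, {"tx": -0.0903, "ty": 0.0422, "tz": 0, "rx": 0, "ry": 0, "rz": 0, "gripper": 0.2}, {"tx": -0.0903, "ty": 0.0422, "tz": 0, "rx": 0, "ry": 0, "rz": 0, "gripper": 0.2}, {"tx": 0, "ty": 0, "tz": 0, "rx": 0, "ry": 0, "rz": 0, "gripper": 0.2}, {"tx": 0, "ty": 0, "tz": 0, "rx": 0, "ry": 0, "rz": 0, "gripper": 0.2}]}}

```text
time_s: 34.35
ee_pos: [596.5, -166.1, 228.9]
ee_rot: [-179.9, -0.0, 81.8]
force: [-0.2, -0.3, -2.5]
gripper_width: 47.3
gripper_force: 44.9
```

Run:
```python
from h import *
st(); go(596.1,-166.8,130.2,81.9)
```

```text
t34.4 [ 596.5 -166.1  228.9] [-179.9   -0.    81.8] w47.3 f44.9 [-0.2 -0.3 -2.5]
turn rz -0.003 (min rows 0.0) shift tx -0.0014 ty -0.0005 tz 0.1975 (min rows 1.6) q6~-8
```

Request:
{"method": "send_rows", "body": {"motion": [{"tx": 0, "ty": 0, "tz": 0.06, "rx": 0, "ry": 0, "rz": 0, "gripper": 0.2}, {"tx": 0, "ty": 0, "tz": 0.04, "rx": 0, "ry": 0, "rz": 0, "gripper": 0.2}, {"tx": 0, "ty": 0, "tz": 0.03, "rx": 0, "ry": 0, "rz": 0, "gripper": 0.2}, {"tx": 0, "ty": 0, "tz": 0.025, "rx": 0, "ry": 0, "rz": 0, "gripper": 0.2}, {"tx": 0, "ty": 0, "tz": 0.02, "rx": 0, "ry": 0, "rz": 0, "gripper": 0.2}, {"tx": 0, "ty": 0, "tz": 0.01, "rx": 0, "ry": 0, "rz": 0, "gripper": 0.2}, {"tx": 0, "ty": 0, "tz": 0.006, "rx": 0, "ry": 0, "rz": 0, "gripper": 0.2}, {"tx": 0, "ty": 0, "tz": 0, "rx": 0, "ry": 0, "rz": 0, "gripper": 0.2}]}}

```text
time_s: 35.35
ee_pos: [597.1, -166.4, 134.0]
ee_rot: [180.0, -0.0, 81.9]
force: [-0.8, -0.6, -4.3]
gripper_width: 47.0
gripper_force: 44.9
```

Request:
{"method": "send_rows", "body": {"motion": [{"tx": 0, "ty": 0, "tz": 0.004, "rx": 0, "ry": 0, "rz": 0, "gripper": 0.2}, {"tx": 0, "ty": 0, "tz": 0, "rx": 0, "ry": 0, "rz": 0, "gripper": 0.2}]}}

```text
time_s: 35.6
ee_pos: [597.0, -166.4, 132.0]
ee_rot: [180.0, -0.0, 81.9]
force: [0.4, 0.3, -4.2]
gripper_width: 47.1
gripper_force: 44.9
```

Request:
{"method": "send_rows", "body": {"motion": [{"tx": 0, "ty": 0, "tz": 0.004, "rx": 0, "ry": 0, "rz": 0, "gripper": 0.2}, {"tx": 0, "ty": 0, "tz": 0.002, "rx": 0, "ry": 0, "rz": 0, "gripper": 0.2}, {"tx": 0, "ty": 0, "tz": 0, "rx": 0, "ry": 0, "rz": 0, "gripper": 0.2}]}}

```text
time_s: 35.98
ee_pos: [597.3, -166.4, 131.0]
ee_rot: [179.9, 0.0, 81.9]
force: [-4.8, 0.8, 6.7]
gripper_width: 47.5
gripper_force: 44.9
```

Request:
{"method": "send_rows", "body": {"motion": [{"tx": 0, "ty": -0.002, "tz": -0.001, "rx": 0, "ry": 0, "rz": 0, "gripper": 0.2}, {"tx": 0, "ty": 0, "tz": 0, "rx": 0, "ry": 0, "rz": 0, "gripper": -0.25}, {"tx": 0, "ty": 0, "tz": 0, "rx": 0, "ry": 0, "rz": 0, "gripper": -0.25}, {"tx": 0, "ty": 0, "tz": 0, "rx": 0, "ry": 0, "rz": 0, "gripper": -0.25}, {"tx": 0, "ty": 0, "tz": -0.08, "rx": 0, "ry": 0, "rz": 0, "gripper": -0.25}, {"tx": 0, "ty": 0, "tz": -0.1, "rx": 0, "ry": 0, "rz": 0, "gripper": -0.25}, {"tx": 0, "ty": 0, "tz": -0.02, "rx": 0, "ry": 0, "rz": 0, "gripper": -0.1}, {"tx": 0.12, "ty": -0.01, "tz": 0, "rx": 0, "ry": 0, "rz": 0, "gripper": -0.1}, {"tx": 0.12, "ty": -0.01, "tz": 0, "rx": 0, "ry": 0, "rz": 0, "gripper": -0.1}, {"tx": 0.12, "ty": -0.01, "tz": 0, "rx": 0, "ry": 0, "rz": 0, "gripper": -0.1}, {"tx": 0, "ty": 0, "tz": 0, "rx": 0, "ry": 0, "rz": 0, "gripper": -0.1}]}}

```text
time_s: 37.35
ee_pos: [605.8, 18.0, 228.1]
ee_rot: [-179.9, -0.0, 82.3]
force: [-0.8, -0.7, -0.2]
gripper_width: 50.0
gripper_force: 0.0
```

```bash
cat >> h.py <<'E'
def empties(d):
    # dark spools on the light bench, in the known patch left of the rack
    g=cv2.cvtColor(d['frame'],cv2.COLOR_RGB2GRAY); x0,y0,x1,y1=136,155,262,205
    t0=cv2.cvtColor(pickle.load(open('top0.pkl','rb'))['frame'],cv2.COLOR_RGB2GRAY)
    for c,p in((1,(155,178)),(2,(180,179)),(3,(233,181))):
        T=t0[p[1]-12:p[1]+12,p[0]-13:p[0]+13]; r=cv2.matchTemplate(g[y0-10:y1+10,x0-10:x1+10],T,cv2.TM_CCOEFF_NORMED); _,m,_,l=cv2.minMaxLoc(r); print(c,round(m,2),'shift px',l[0]+x0-10-(p[0]-13),l[1]+y0-10-(p[1]-12))
E
python3 - <<'E'
from h import *
st(); t=cam('top'); copper(t); empties(t)
go(608.3,61,160,170); go(608.3,61,13,170)
E
```

```text
t37.4 [605.8  18.  228.1] [-179.9   -0.    82.3] w50.0 f0.0 [-0.8 -0.7 -0.2]
(array([ 605.6, -185.4]), 228, 14, 16, 9)
(array([ 528.8, -172. ]), 201, 14, 15, 11)
(array([ 453.8, -152.9]), 164, 13, 13, 9)
1 1.0 shift px 0 0
2 1.0 shift px 0 0
3 0.86 shift px -78 -3
turn rz -2.929 (min rows 8.2) shift tx 0.0108 ty 0.0899 tz 0.1364 (min rows 1.3) q6~-74
turn rz -2.929 (min rows 8.2) shift tx 0.0108 ty 0.0899 tz 0.4304 (min rows 3.5) q6~-74
```

Request:
{"method": "send_rows", "body": {"motion": [{"tx": 0, "ty": 0, "tz": 0, "rx": 0, "ry": 0, "rz": -0.3255, "gripper": -0.1}, {"tx": 0, "ty": 0, "tz": 0, "rx": 0, "ry": 0, "rz": -0.3255, "gripper": -0.1}, {"tx": 0, "ty": 0, "tz": 0, "rx": 0, "ry": 0, "rz": -0.3255, "gripper": -0.1}, {"tx": 0, "ty": 0, "tz": 0, "rx": 0, "ry": 0, "rz": -0.3255, "gripper": -0.1}, {"tx": 0, "ty": 0, "tz": 0, "rx": 0, "ry": 0, "rz": -0.3255, "gripper": -0.1}, {"tx": 0, "ty": 0, "tz": 0, "rx": 0, "ry": 0, "rz": -0.3255, "gripper": -0.1}, {"tx": 0, "ty": 0, "tz": 0, "rx": 0, "ry": 0, "rz": -0.3255, "gripper": -0.1}, {"tx": 0, "ty": 0, "tz": 0, "rx": 0, "ry": 0, "rz": -0.3255, "gripper": -0.1}, {"tx": 0, "ty": 0, "tz": 0, "rx": 0, "ry": 0, "rz": -0.3255, "gripper": -0.1}, {"tx": 0.01, "ty": 0.09, "tz": 0, "rx": 0, "ry": 0, "rz": 0, "gripper": -0.1}, {"tx": 0, "ty": 0, "tz": 0.12, "rx": 0, "ry": 0, "rz": 0, "gripper": -0.1}, {"tx": 0, "ty": 0, "tz": 0, "rx": 0, "ry": 0, "rz": 0, "gripper": -0.1}], "grip_force": 15}}

```text
time_s: 38.9
ee_pos: [605.7, 57.7, 164.6]
ee_rot: [-179.8, -0.7, 169.8]
force: [0.8, -0.7, 0.1]
gripper_width: 50.2
gripper_force: 0.0
```

Run:
```python
from h import *
st(); t=cam('top'); copper(t); go(608.3,61,13,170)
```

```text
t38.9 [605.7  57.7 164.6] [-179.8   -0.7  169.8] w50.2 f0.0 [ 0.8 -0.7  0.1]
(array([ 605.5, -185.4]), 229, 14, 16, 9)
(array([ 527.7, -170.6]), 218, 14, 15, 8)
(array([ 456.1, -154.5]), 212, 14, 15, 9)
turn rz -0.009 (min rows 0.0) shift tx 0.0007 ty 0.0063 tz 0.3094 (min rows 2.5) q6~-74
```

Request:
{"method": "send_rows", "body": {"motion": [{"tx": 0, "ty": 0.005, "tz": 0.08, "rx": 0, "ry": 0, "rz": 0, "gripper": -0.1}, {"tx": 0, "ty": 0, "tz": 0.1, "rx": 0, "ry": 0, "rz": 0, "gripper": -0.1}, {"tx": 0, "ty": 0, "tz": 0.08, "rx": 0, "ry": 0, "rz": 0, "gripper": -0.1}, {"tx": 0, "ty": 0, "tz": 0.045, "rx": 0, "ry": 0, "rz": 0, "gripper": -0.1}, {"tx": 0, "ty": 0, "tz": 0, "rx": 0, "ry": 0, "rz": 0, "gripper": -0.1}, {"tx": 0, "ty": 0, "tz": 0, "rx": 0, "ry": 0, "rz": 0, "gripper": 0.7}, {"tx": 0, "ty": 0, "tz": 0, "rx": 0, "ry": 0, "rz": 0, "gripper": 0.7}, {"tx": 0, "ty": 0, "tz": 0, "rx": 0, "ry": 0, "rz": 0, "gripper": 0.7}, {"tx": 0, "ty": 0, "tz": 0, "rx": 0, "ry": 0, "rz": 0, "gripper": 0.7}]}}

```text
time_s: 40.08
ee_pos: [610.6, 61.8, 17.9]
ee_rot: [180.0, 0.1, 169.8]
force: [-0.7, -1.1, 3.3]
gripper_width: 23.5
gripper_force: 15.0
```

Request:
{"method": "send_rows", "body": {"motion": [{"tx": 0, "ty": 0, "tz": -0.06, "rx": 0, "ry": 0, "rz": 0, "gripper": 0.7}, {"tx": 0, "ty": 0, "tz": -0.1, "rx": 0, "ry": 0, "rz": 0, "gripper": 0.7}, {"tx": 0, "ty": 0, "tz": -0.1, "rx": 0, "ry": 0, "rz": 0, "gripper": 0.7}, {"tx": 0, "ty": 0, "tz": 0, "rx": 0, "ry": 0, "rz": -0.2, "gripper": 0.7}, {"tx": 0, "ty": 0, "tz": 0, "rx": 0, "ry": 0, "rz": -0.2, "gripper": 0.7}, {"tx": 0, "ty": 0, "tz": 0, "rx": 0, "ry": 0, "rz": 0, "gripper": 0.7}]}}

```text
time_s: 40.83
ee_pos: [609.5, 61.9, 146.8]
ee_rot: [180.0, -0.0, -178.2]
force: [-1.0, 0.3, -0.5]
gripper_width: 23.4
gripper_force: 15.0
```

Run:
```python
from h import *
st(); go(580,450,150,182)
```

```text
t40.8 [609.5  61.9 146.8] [ 180.    -0.  -178.2] w23.4 f15.0 [-1.   0.3 -0.5]
turn rz -0.008 (min rows 0.0) shift tx 0.0320 ty 0.7778 tz -0.0064 (min rows 6.2) q6~-54
```

Request:
{"method": "send_rows", "body": {"motion": [{"tx": 0.004, "ty": 0.0972, "tz": 0, "rx": 0, "ry": 0, "rz": 0, "gripper": 0.7}, {"tx": 0.004, "ty": 0.0972, "tz": 0, "rx": 0, "ry": 0, "rz": 0, "gripper": 0.7}, {"tx": 0.004, "ty": 0.0972, "tz": 0, "rx": 0, "ry": 0, "rz": 0, "gripper": 0.7}, {"tx": 0.004, "ty": 0.0972, "tz": 0, "rx": 0, "ry": 0, "rz": 0, "gripper": 0.7}, {"tx": 0.004, "ty": 0.0972, "tz": 0, "rx": 0, "ry": 0, "rz": 0, "gripper": 0.7}, {"tx": 0.004, "ty": 0.0972, "tz": 0, "rx": 0, "ry": 0, "rz": 0, "gripper": 0.7}, {"tx": 0.004, "ty": 0.0972, "tz": 0, "rx": 0, "ry": 0, "rz": 0, "gripper": 0.7}, {"tx": 0.004, "ty": 0.0972, "tz": 0, "rx": 0, "ry": 0, "rz": 0, "gripper": 0.7}, {"tx": 0, "ty": 0, "tz": 0, "rx": 0, "ry": 0, "rz": 0, "gripper": 0.7}, {"tx": 0, "ty": 0, "tz": 0.06, "rx": 0, "ry": 0, "rz": 0, "gripper": 0.7}, {"tx": 0, "ty": 0, "tz": 0, "rx": 0, "ry": 0, "rz": 0, "gripper": 0.7}]}}

```text
time_s: 42.2
ee_pos: [580.0, 447.9, 113.9]
ee_rot: [-179.8, -0.3, -178.3]
force: [-0.3, 0.3, -0.1]
gripper_width: 23.5
gripper_force: 15.0
```

Run:
```python
from h import *
st(); go(580,450,32,182)
```

```text
t42.2 [580.  447.9 113.9] [-179.8   -0.3 -178.3] w23.5 f15.0 [-0.3  0.3 -0.1]
turn rz -0.009 (min rows 0.0) shift tx -0.0001 ty 0.0043 tz 0.1638 (min rows 1.3) q6~-54
```

Request:
{"method": "send_rows", "body": {"motion": [{"tx": 0, "ty": 0, "tz": 0.07, "rx": 0, "ry": 0, "rz": 0, "gripper": 0.7}, {"tx": 0, "ty": 0, "tz": 0.06, "rx": 0, "ry": 0, "rz": 0, "gripper": 0.7}, {"tx": 0, "ty": 0, "tz": 0.03, "rx": 0, "ry": 0, "rz": 0, "gripper": 0.7}, {"tx": 0, "ty": 0, "tz": 0, "rx": 0, "ry": 0, "rz": 0, "gripper": 0.7}, {"tx": 0, "ty": 0, "tz": 0, "rx": 0, "ry": 0, "rz": 0, "gripper": 0}, {"tx": 0, "ty": 0, "tz": 0, "rx": 0, "ry": 0, "rz": 0, "gripper": 0}, {"tx": 0, "ty": 0, "tz": 0, "rx": 0, "ry": 0, "rz": 0, "gripper": 0}, {"tx": 0, "ty": 0, "tz": -0.1, "rx": 0, "ry": 0, "rz": 0, "gripper": 0}, {"tx": 0, "ty": 0, "tz": -0.1, "rx": 0, "ry": 0, "rz": 0, "gripper": 0}, {"tx": 0, "ty": -0.11, "tz": -0.03, "rx": 0, "ry": 0, "rz": 0, "gripper": -0.05}, {"tx": 0, "ty": 0, "tz": 0, "rx": 0, "ry": 0, "rz": 0.3, "gripper": -0.05}, {"tx": 0, "ty": 0, "tz": 0, "rx": 0, "ry": 0, "rz": 0.24, "gripper": -0.05}]}}

```text
time_s: 43.7
ee_pos: [583.6, 394.3, 153.2]
ee_rot: [179.9, 0.1, 165.3]
force: [0.0, -0.5, -0.1]
gripper_width: 47.6
gripper_force: 0.0
```

Run:
```python
from h import *
st(); t=cam('top'); empties(t); go(609,229.5,15,165.5)
```

```text
t43.7 [583.6 394.3 153.2] [1.799e+02 1.000e-01 1.653e+02] w47.6 f0.0 [ 0.  -0.5 -0.1]
1 1.0 shift px 0 0
2 1.0 shift px 0 0
3 0.86 shift px -78 -3
turn rz -0.010 (min rows 0.0) shift tx -0.1322 ty -0.3069 tz 0.2757 (min rows 3.5) q6~-55
```

Request:
{"method": "send_rows", "body": {"motion": [{"tx": -0.033, "ty": -0.0767, "tz": 0, "rx": 0, "ry": 0, "rz": 0, "gripper": -0.05}, {"tx": -0.033, "ty": -0.0767, "tz": 0, "rx": 0, "ry": 0, "rz": 0, "gripper": -0.05}, {"tx": -0.033, "ty": -0.0767, "tz": 0, "rx": 0, "ry": 0, "rz": 0, "gripper": -0.05}, {"tx": -0.033, "ty": -0.0767, "tz": 0, "rx": 0, "ry": 0, "rz": 0, "gripper": -0.05}, {"tx": 0, "ty": 0, "tz": 0.08, "rx": 0, "ry": 0, "rz": 0, "gripper": -0.05}, {"tx": 0, "ty": 0, "tz": 0, "rx": 0, "ry": 0, "rz": 0, "gripper": -0.05}, {"tx": 0, "ty": 0, "tz": 0, "rx": 0, "ry": 0, "rz": 0, "gripper": -0.05}]}}

```text
time_s: 44.62
ee_pos: [609.6, 230.7, 112.9]
ee_rot: [179.9, 0.1, 165.7]
force: [-0.7, -0.1, 0.7]
gripper_width: 47.3
gripper_force: 0.0
```

Run:
```python
from h import *
st(); go(609,229.5,15,165.5)
```

```text
t44.6 [609.6 230.7 112.9] [1.799e+02 1.000e-01 1.657e+02] w47.3 f0.0 [-0.7 -0.1  0.7]
turn rz 0.007 (min rows 0.0) shift tx 0.0006 ty -0.0025 tz 0.1959 (min rows 1.6) q6~-55
```

Request:
{"method": "send_rows", "body": {"motion": [{"tx": 0, "ty": -0.0025, "tz": 0.08, "rx": 0, "ry": 0, "rz": 0, "gripper": -0.05}, {"tx": 0, "ty": 0, "tz": 0.08, "rx": 0, "ry": 0, "rz": 0, "gripper": -0.05}, {"tx": 0, "ty": 0, "tz": 0.034, "rx": 0, "ry": 0, "rz": 0, "gripper": -0.05}, {"tx": 0, "ty": 0, "tz": 0, "rx": 0, "ry": 0, "rz": 0, "gripper": 0.7}, {"tx": 0, "ty": 0, "tz": 0, "rx": 0, "ry": 0, "rz": 0, "gripper": 0.7}, {"tx": 0, "ty": 0, "tz": 0, "rx": 0, "ry": 0, "rz": 0, "gripper": 0.7}, {"tx": 0, "ty": 0, "tz": 0, "rx": 0, "ry": 0, "rz": 0, "gripper": 0.7}, {"tx": 0, "ty": 0, "tz": -0.06, "rx": 0, "ry": 0, "rz": 0, "gripper": 0.7}, {"tx": 0, "ty": 0, "tz": -0.1, "rx": 0, "ry": 0, "rz": 0, "gripper": 0.7}, {"tx": 0, "ty": 0, "tz": -0.1, "rx": 0, "ry": 0, "rz": 0, "gripper": 0.7}, {"tx": 0, "ty": 0, "tz": 0, "rx": 0, "ry": 0, "rz": -0.27, "gripper": 0.7}, {"tx": 0, "ty": 0, "tz": 0, "rx": 0, "ry": 0, "rz": -0.27, "gripper": 0.7}]}}

```text
time_s: 46.12
ee_pos: [608.8, 228.6, 146.1]
ee_rot: [180.0, 0.1, -177.9]
force: [0.0, 0.4, -0.7]
gripper_width: 23.7
gripper_force: 15.0
```

Run:
```python
from h import *
st(); go(508,446,145,182)
```

```text
t46.1 [608.8 228.6 146.1] [ 1.800e+02  1.000e-01 -1.779e+02] w23.7 f15.0 [ 0.   0.4 -0.7]
turn rz 0.003 (min rows 0.0) shift tx 0.1864 ty 0.4416 tz 0.0022 (min rows 3.8) q6~-51
```

Request:
{"method": "send_rows", "body": {"motion": [{"tx": 0.0373, "ty": 0.0883, "tz": 0, "rx": 0, "ry": 0, "rz": 0, "gripper": 0.7}, {"tx": 0.0373, "ty": 0.0883, "tz": 0, "rx": 0, "ry": 0, "rz": 0, "gripper": 0.7}, {"tx": 0.0373, "ty": 0.0883, "tz": 0, "rx": 0, "ry": 0, "rz": 0, "gripper": 0.7}, {"tx": 0.0373, "ty": 0.0883, "tz": 0, "rx": 0, "ry": 0, "rz": 0, "gripper": 0.7}, {"tx": 0.0373, "ty": 0.0883, "tz": 0, "rx": 0, "ry": 0, "rz": 0, "gripper": 0.7}, {"tx": 0, "ty": 0, "tz": 0.06, "rx": 0, "ry": 0, "rz": 0, "gripper": 0.7}, {"tx": 0, "ty": 0, "tz": 0, "rx": 0, "ry": 0, "rz": 0, "gripper": 0.7}]}}

```text
time_s: 47.0
ee_pos: [506.7, 445.4, 112.5]
ee_rot: [-179.8, -0.3, -178.1]
force: [-0.6, 0.2, 0.0]
gripper_width: 23.8
gripper_force: 15.0
```

Request:
{"method": "send_rows", "body": {"motion": [{"tx": 0, "ty": 0, "tz": 0.07, "rx": 0, "ry": 0, "rz": 0, "gripper": 0.7}, {"tx": 0, "ty": 0, "tz": 0.06, "rx": 0, "ry": 0, "rz": 0, "gripper": 0.7}, {"tx": 0, "ty": 0, "tz": 0.03, "rx": 0, "ry": 0, "rz": 0, "gripper": 0.7}, {"tx": 0, "ty": 0, "tz": 0, "rx": 0, "ry": 0, "rz": 0, "gripper": 0.7}, {"tx": 0, "ty": 0, "tz": 0, "rx": 0, "ry": 0, "rz": 0, "gripper": 0}, {"tx": 0, "ty": 0, "tz": 0, "rx": 0, "ry": 0, "rz": 0, "gripper": 0}, {"tx": 0, "ty": 0, "tz": 0, "rx": 0, "ry": 0, "rz": 0, "gripper": 0}, {"tx": 0, "ty": 0, "tz": -0.1, "rx": 0, "ry": 0, "rz": 0, "gripper": 0}, {"tx": 0, "ty": 0, "tz": -0.1, "rx": 0, "ry": 0, "rz": 0, "gripper": 0}, {"tx": 0, "ty": 0, "tz": -0.03, "rx": 0, "ry": 0, "rz": 0, "gripper": -0.05}, {"tx": 0, "ty": 0, "tz": 0, "rx": 0, "ry": 0, "rz": 0.12, "gripper": -0.05}]}}

```text
time_s: 48.38
ee_pos: [509.0, 446.8, 151.6]
ee_rot: [179.9, 0.1, 178.1]
force: [0.9, 0.4, -0.3]
gripper_width: 47.9
gripper_force: 0.0
```

Run:
```python
from h import *
st(); t=cam('top'); empties(t); go(612,313,15,178.4)
```

```text
t48.4 [509.  446.8 151.6] [1.799e+02 1.000e-01 1.781e+02] w47.9 f0.0 [ 0.9  0.4 -0.3]
1 1.0 shift px 0 0
2 0.74 shift px -25 -1
3 0.86 shift px -78 -3
turn rz -0.012 (min rows 0.0) shift tx -0.2145 ty -0.2608 tz 0.2706 (min rows 3.5) q6~-61
```

Request:
{"method": "send_rows", "body": {"motion": [{"tx": -0.0535, "ty": -0.0652, "tz": 0, "rx": 0, "ry": 0, "rz": 0, "gripper": -0.05}, {"tx": -0.0535, "ty": -0.0652, "tz": 0, "rx": 0, "ry": 0, "rz": 0, "gripper": -0.05}, {"tx": -0.0535, "ty": -0.0652, "tz": 0, "rx": 0, "ry": 0, "rz": 0, "gripper": -0.05}, {"tx": -0.0535, "ty": -0.0652, "tz": 0, "rx": 0, "ry": 0, "rz": 0, "gripper": -0.05}, {"tx": 0, "ty": 0, "tz": 0.08, "rx": 0, "ry": 0, "rz": 0, "gripper": -0.05}, {"tx": 0, "ty": 0, "tz": 0, "rx": 0, "ry": 0, "rz": 0, "gripper": -0.05}, {"tx": 0, "ty": 0, "tz": 0, "rx": 0, "ry": 0, "rz": 0, "gripper": -0.05}]}}

```text
time_s: 49.3
ee_pos: [611.4, 313.2, 110.2]
ee_rot: [180.0, -0.0, 178.3]
force: [-0.7, 0.1, -0.6]
gripper_width: 47.9
gripper_force: 0.0
```

Run:
```python
from h import *
st(); go(612,313,15,178.4)
```

```text
t49.3 [611.4 313.2 110.2] [180.   -0.  178.3] w47.9 f0.0 [-0.7  0.1 -0.6]
turn rz -0.004 (min rows 0.0) shift tx -0.0013 ty -0.0004 tz 0.1904 (min rows 1.5) q6~-61
```

Request:
{"method": "send_rows", "body": {"motion": [{"tx": 0, "ty": 0, "tz": 0.08, "rx": 0, "ry": 0, "rz": 0, "gripper": -0.05}, {"tx": 0, "ty": 0, "tz": 0.08, "rx": 0, "ry": 0, "rz": 0, "gripper": -0.05}, {"tx": 0, "ty": 0, "tz": 0.028, "rx": 0, "ry": 0, "rz": 0, "gripper": -0.05}, {"tx": 0, "ty": 0, "tz": 0, "rx": 0, "ry": 0, "rz": 0, "gripper": 0.7}, {"tx": 0, "ty": 0, "tz": 0, "rx": 0, "ry": 0, "rz": 0, "gripper": 0.7}, {"tx": 0, "ty": 0, "tz": 0, "rx": 0, "ry": 0, "rz": 0, "gripper": 0.7}, {"tx": 0, "ty": 0, "tz": 0, "rx": 0, "ry": 0, "rz": 0, "gripper": 0.7}, {"tx": 0, "ty": 0, "tz": -0.06, "rx": 0, "ry": 0, "rz": 0, "gripper": 0.7}, {"tx": 0, "ty": 0, "tz": -0.1, "rx": 0, "ry": 0, "rz": 0, "gripper": 0.7}, {"tx": 0, "ty": 0, "tz": -0.1, "rx": 0, "ry": 0, "rz": 0, "gripper": 0.7}, {"tx": 0, "ty": 0, "tz": 0, "rx": 0, "ry": 0, "rz": -0.12, "gripper": 0.7}, {"tx": 0, "ty": 0, "tz": 0, "rx": 0, "ry": 0, "rz": 0, "gripper": 0.7}]}}

```text
time_s: 50.8
ee_pos: [611.3, 312.5, 146.5]
ee_rot: [180.0, 0.0, -178.2]
force: [0.7, 0.6, -1.5]
gripper_width: 23.6
gripper_force: 15.0
```

Run:
```python
from h import *
st(); go(436,440,145,182)
```

```text
t50.8 [611.3 312.5 146.5] [ 180.     0.  -178.2] w23.6 f15.0 [ 0.7  0.6 -1.5]
turn rz -0.008 (min rows 0.0) shift tx 0.3415 ty 0.2670 tz 0.0029 (min rows 3.5) q6~-47
```

Request:
{"method": "send_rows", "body": {"motion": [{"tx": 0.0683, "ty": 0.0534, "tz": 0, "rx": 0, "ry": 0, "rz": 0, "gripper": 0.7}, {"tx": 0.0683, "ty": 0.0534, "tz": 0, "rx": 0, "ry": 0, "rz": 0, "gripper": 0.7}, {"tx": 0.0683, "ty": 0.0534, "tz": 0, "rx": 0, "ry": 0, "rz": 0, "gripper": 0.7}, {"tx": 0.0683, "ty": 0.0534, "tz": 0, "rx": 0, "ry": 0, "rz": 0, "gripper": 0.7}, {"tx": 0.0683, "ty": 0.0534, "tz": 0, "rx": 0, "ry": 0, "rz": 0, "gripper": 0.7}, {"tx": 0, "ty": 0, "tz": 0.06, "rx": 0, "ry": 0, "rz": 0, "gripper": 0.7}, {"tx": 0, "ty": 0, "tz": 0, "rx": 0, "ry": 0, "rz": 0, "gripper": 0.7}]}}

```text
time_s: 51.68
ee_pos: [434.4, 439.3, 112.9]
ee_rot: [-179.7, -0.3, -178.2]
force: [0.6, 0.6, -0.7]
gripper_width: 23.4
gripper_force: 15.0
```

Request:
{"method": "send_rows", "body": {"motion": [{"tx": 0, "ty": 0, "tz": 0.07, "rx": 0, "ry": 0, "rz": 0, "gripper": 0.7}, {"tx": 0, "ty": 0, "tz": 0.06, "rx": 0, "ry": 0, "rz": 0, "gripper": 0.7}, {"tx": 0, "ty": 0, "tz": 0.03, "rx": 0, "ry": 0, "rz": 0, "gripper": 0.7}, {"tx": 0, "ty": 0, "tz": 0, "rx": 0, "ry": 0, "rz": 0, "gripper": 0.7}, {"tx": 0, "ty": 0, "tz": 0, "rx": 0, "ry": 0, "rz": 0, "gripper": 0}, {"tx": 0, "ty": 0, "tz": 0, "rx": 0, "ry": 0, "rz": 0, "gripper": 0}, {"tx": 0, "ty": 0, "tz": 0, "rx": 0, "ry": 0, "rz": 0, "gripper": 0}, {"tx": 0, "ty": 0, "tz": -0.1, "rx": 0, "ry": 0, "rz": 0, "gripper": 0}, {"tx": 0, "ty": 0, "tz": -0.1, "rx": 0, "ry": 0, "rz": 0, "gripper": 0}, {"tx": 0, "ty": 0, "tz": -0.1, "rx": 0, "ry": 0, "rz": 0, "gripper": -0.05}, {"tx": 0.1, "ty": 0, "tz": 0, "rx": 0, "ry": 0, "rz": 0, "gripper": -0.05}, {"tx": 0.1, "ty": 0, "tz": 0, "rx": 0, "ry": 0, "rz": 0, "gripper": -0.05}]}}

```text
time_s: 53.18
ee_pos: [335.9, 437.7, 187.1]
ee_rot: [179.9, 0.1, -178.3]
force: [-0.6, 1.7, 0.2]
gripper_width: 47.9
gripper_force: 0.0
```

Run:
```python
from h import *
st(); t=cam('top'); s=cam('scene'); copper(t)
a=cv2.resize(t['frame'][115:280,70:350],(800,471),interpolation=cv2.INTER_CUBIC)[:, :]
a=cv2.resize(t['frame'][140:260,80:340],(560,258),interpolation=cv2.INTER_CUBIC)
b=cv2.resize(s['frame'][145:215,190:275],(800,659),interpolation=cv2.INTER_CUBIC)[90:430]
c=cv2.resize(b,(800,340)); g=np.zeros((600,800,3),np.uint8); g[:340]=c; g[340:598,:560]=a
save(g,'final.png')
```

```text
t53.2 [335.9 437.7 187.1] [ 1.799e+02  1.000e-01 -1.783e+02] w47.9 f0.0 [-0.6  1.7  0.2]
(array([ 606. , -185.7]), 224, 14, 15, 9)
(array([ 528.4, -170.9]), 215, 14, 15, 9)
(array([ 456.3, -154.6]), 209, 14, 15, 9)
```

View pics/final.png

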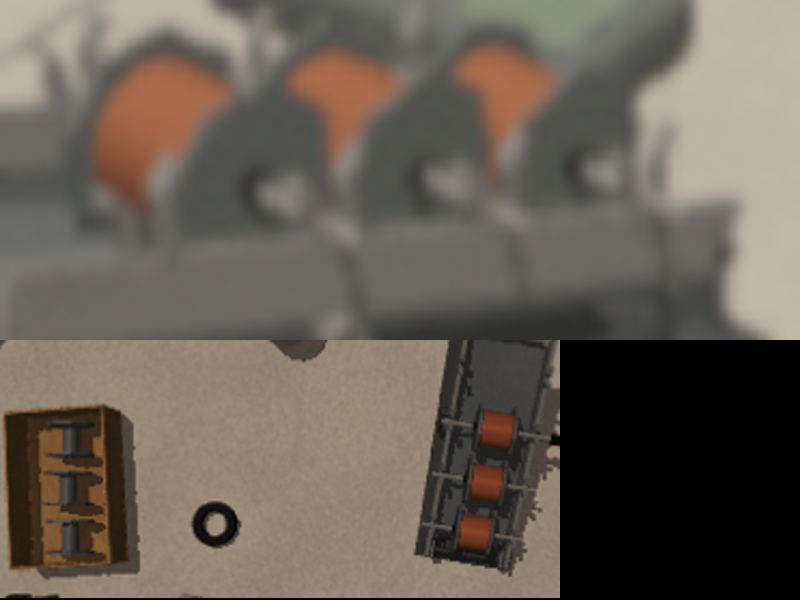

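All three full spools sit at matching heights in slot pairs 1–3 (hubs at (265,190), (430,180), (585,172)). The three empties are in the bin at about (70,440), (68,488) and (70,537). The tape is where it was and the deck is still up, so I'm handing in.

```bash
python3 -c "
from workcell import env; print(env.job_done())"
```

```text
the job is handed in; nothing more can be done
None
```

I've handed the job in: the prop is over-centre on its stop with the deck up, the three full spools present hang in slot pairs 1–3, and the three empty spools are in the bin. I left the other things on the bench alone; no verdict came back.

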